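# Clamp the detector head onto the photometer port with its draw latch

### The arm

A 7-joint arm with a two-finger parallel gripper is mounted at the origin on the work surface. World frame = base frame: x ahead of the robot, y to its left, z up, the work surface at z = 0. Lengths are in m, angles in rad, forces in N, time in s.
With the tool pointing down it reaches from about 0.425 to 0.875 m from the base axis. Payload 4.7 kg.
Tool frame: the origin (TCP) lies between the finger pads; the fingertips stand 14 mm ahead of it and the grasp point (between the pads) lies 5 mm behind it; z points along the fingers, y is the line along which they close (so a half turn about z gives the same grasp; the last joint's range is limited). The gripper opens to 87 mm and grips with 3 to 60 N. Pads are 19 mm wide; open, the fingers measure 117 mm over their backs; the gripper's body (75 mm by 190 mm) begins 51 mm behind the grasp point.
Start: joints at [-1.325, 0.321, -0.07, 1.45, 0.023, 1.371, -0.057], TCP at [0.149, 0.633, 0.203] pointing down, gripper open.
Joint ranges: [-2.86, 2.86], [-0.3, 2.09], [-1.38, 1.24], [0.06, 2.45], [-1.56, 4.7], [0.09, 2.05], [-2.69, 2.69]. Speed limits (rad/s): [2.57, 2.57, 3.14, 3.14, 3.14, 3.14, 3.14].

### API

Orientations are given as a rotation vector (axis times angle).
In Python, from bench import ctrl gives the robot as it stands.
- The arm moves only by the tool step_arm, never from a script. Its argument "commands" is a list of rows, each an object with "travel": the shift along the tool's x, y, z in m, a list of three; "turn": the turn, a rotation vector about the tool's x, y, z in degrees, a list of three. A call has 1 to 5 rows; each row is the pose to reach, as a shift and turn from the pose commanded when the call began, along the tool's axes at that moment; what a row does not reach only later rows make up. A row lasts 1/10 s, in which the tool goes at most 50 mm and 8.59 degrees, less where a joint would pass 70% of its speed; a pose out of reach is approached as far as the arm can. A call with a gripper value outside its range is refused whole. "gripper" is the opening, from 0 (shut) to 1 (fully open), set as the call begins (left out, the last holds). The fingers move at their own pace and stop on an object; "force" is the grip in N (left out, the last holds). Time passes only in rows, so rows that repeat a pose let the fingers close. It gives the time, the measured TCP pose, the force, the opening and the grip force at its end, in the units of the state.
- ctrl.get_state(): the state, without advancing time (a new reading comes with each control period).
- ctrl.get_image(name): name is "scene" or "top" or "wrist"; returns the picture (400x640x3 uint8, red, green, blue); there is no depth.
- ctrl.camera_model(name): a dict with "fx", "fy", "cx", "cy" (pixels), "R" (3x3) and "t" (3): a world point X has camera coordinates R X + t; the wrist camera has in their place "T_tool_cam" (4x4, takes a point from camera to tool coordinates, whose origin is the TCP and whose axes are the flange's). Camera axes: x right, y down, z forward; pixel columns grow to the right and rows downward; lengths in m; the calibration is good to about 2 mm. A picture is of the moment at which its call begins: read the wrist's pose just before it. camera_model takes no time and is no camera call.
- ctrl.close_job(): hands the job in; it is judged then, once.
The state is a dict: "time": time; "joint_positions": joint angles; "qd": joint speeds; "joint_torque": joint torques, N m; "position": TCP position; "tool_rot": TCP orientation; "ft_force": force on the tool from outside, world axes, zero at the start; "torque": the same for the moment, N m; "grip_width": opening from 0.0 (shut) to 1.0 (fully open); "grip_force": force on a finger pad.
Only numpy, scipy, OpenCV 4.12 (cv2) and the standard library are available. Lean on these libraries where they do the work, as an engineer would, in place of code of your own. Each camera call takes 0.05 s, during which the arm holds its last target. There are 200 camera calls.

### The job

Slide the photometer's detector head up against the rubber gasket of the port, hook the wire bail of the draw latch behind the lip of the keeper on the head, then throw the lever over past centre and press its end down until the spring catch snaps over it. Do it by feel: do not crush the gasket, stop pressing the lever as soon as it is down on its rubber stop, and leave the other things on the breadboard where they are.

Things in the scene. Friction and masses are not known exactly. Their poses are not given: they have to be found in the camera images.
- photometer: Grey photometer on a black breadboard (top 12 mm above the table). Origin on the breadboard, mid-plane, in the plane of the gasket face; y along the instrument from port to detector head, x across, z up. Fixed filter housing: x -45..45, y -176..-6 mm, top at z 95 mm, then a finned lamp to y -260. A 100 mm filter wheel stands at its +x side, top z 105. A draw latch lies on top, in the mid-plane.
- head (a joint): Gap between detector head and gasket (m): 0 = just touching, 0.012 to 0.035 at the start. The head slides to the photometer's -y with 3 N of friction. The soft 6 mm gasket pushes back with 8 N per mm of squeeze (reads negative; the closed latch squeezes it by about 2 mm). More than 25 N on it ruins it.
- head_end (a point): Centre of the head's flat outer end face (turned away from the port), 65 mm above the breadboard. The head is a dark grey box 80 mm wide, 100 mm long, from 18 to 95 mm above the breadboard, on a dovetail rail 14 mm high that runs on beyond it.
- keeper: Steel keeper on the head, 22 mm wide, axes as the photometer's. Origin: the centre of the bail's bar when hooked, 22 mm above the head's top. A post's face stands 2.5 mm to -y of it; a lip juts from the post to 3.5 mm on +y (underside 5, top 10 mm above the origin); a flat ledge 6 mm below runs to 20 mm on +y. So the bar goes over the lip, down beyond it, then back to -y under it to the post.
- lever (a joint): Angle of the latch lever (rad): 0 = level, lying to the photometer's -y, and dead centre; positive = raised; 1.3 to 1.7 at the start, end of travel 1.85; stays where left. Bail hooked and head home: 0.8 to 0.9, and 2 to 4 N throws it to level. Closed: -0.09 to -0.29 (the stop's height differs), behind a spring catch; not caught, it stays 0.04 to 0.14 higher.
- lever_pivot (a point): Axis of the lever's pivot pin, parallel to the photometer's x: 45 mm to -y of the gasket face, 22 mm above the housing's top. Steel ears 27 mm wide carry it and reach 28 mm above the housing's top, 8 mm to either side in y.
- lever_end (a point): Middle of the lever's rounded end, 88 mm from the pivot. Lever: steel plate 22 mm wide, 3 mm thick, upper face 4.5 mm above the pivot axis when level. The catch (20 mm wide) stands just beyond the closed end, some 25 mm above the housing. Pressed 60 mm from the pivot, the lever snaps past it at 3 to 9 N, then drops 0.03 rad onto a rubber stop; pressing on with more than 12 N harms the stop.
- bail_bar (a point): Middle of the bail's cross bar. Bail: a U of 5 mm steel wire, 41 mm wide outside, 31 inside, legs 95 mm long; x along the bar, y along the legs from trunnion to bar. At the start it stands 14 to 54 degrees above level, bar towards the head. With the head home the bar can reach 14 mm beyond its hooked place.
- bail: The same bail, origin on its trunnion axis, y along its legs to the bar. The trunnion sits on the lever, 16 mm from the pivot, so moving the bail swings the lever too; both hinges have light friction and stay where left. Springs at the legs (8 N preload, 5 N/mm) let the bail stretch by a few mm.
- catch_foot (a point): Fixed point on the housing's top, mid-plane, 150 mm to -y of the gasket face: under the aluminium block (30 mm wide) that carries the catch and the lever's rubber stop (82 mm from the pivot). The block is slotted and set by hand, anywhere within 15 mm of height from unit to unit. Its height is not measured: feel for it.
- reagent: Bystander: closed amber bottle, 56 mm wide, 105 mm high. Origin under its centre.
- beaker: Bystander: open glass beaker, 60 mm wide, 80 mm high. Origin under its centre.
- post: Bystander: steel optical post 83 mm high on a 31 mm foot. Origin under its foot.
- driver: Bystander: screwdriver 160 mm long, lying. Origin under its centre.
- lens_cap: Bystander: grey lens cap, 42 mm wide, 12 mm high. Origin under its centre.
- vial_tray: Bystander: white divided tray, 100 x 140 x 35 mm. Origin under its centre.
- spanner: Bystander: spanner 140 mm long, lying. Origin under its centre.

How it is judged:
By the outcome, as a careful person would: the job done as asked, in the order asked, and still so for the second after the job is handed in, with the robot touching nothing.
It also fails if it takes over 67 s, if anything falls off the work surface, if the arm or the gripper's body presses on something with over 40 N, if the wrist force passes 120 N, or if a joint passes its speed limit or range.

## Working session

There is one attempt and no reset: what is moved stays moved. The work goes in short steps, Python scripts to look and compute and a tool call to move; the robot and the scene stay as the last step left them, time stands still between calls to the robot, and variables do not carry over. Pictures are saved under pics/ and viewed, at most 10 in all, crops included, and the job is handed in when it is done.

Besides the shell and the picture viewer there is one more tool, called by a JSON object that holds its "method" and its "body". step_arm: Moves the arm, as the interface text tells. Its arguments: {"type":"object","properties":{"commands":{"type":"array"},"gripper":{"type":"number"},"force":{"type":"number"}},"required":["commands"]}

```bash
ls; mkdir -p pics
python3 - <<'E'
from bench import ctrl
import cv2,numpy as np
s=ctrl.get_state();print(s)
for n in("scene","top"):
    cv2.imwrite(f"pics/{n}0.png",ctrl.get_image(n)[:,:,::-1]); m=ctrl.camera_model(n);print(n,{k:np.round(v,4).tolist() for k,v in m.items()})
print({k:np.round(v,4).tolist() for k,v in ctrl.camera_model("wrist").items()})
E
```

```text
pics
{'time': 0.0, 'joint_positions': array([-1.32492572,  0.32183099, -0.0700777 ,  1.45170165,  0.02263899,
        1.37075957, -0.05693762]), 'qd': array([ 0.00205773, -0.00049467,  0.001643  ,  0.00067282,  0.00061269,
        0.00044817, -0.00032207]), 'joint_torque': array([ 8.70817366e-04, -4.91294324e+01, -4.03561899e-01, -3.12526417e+01,
       -6.40653865e-02,  4.36762290e-02,  1.58365160e-04]), 'position': array([0.14923914, 0.63202893, 0.20184292]), 'tool_rot': array([-3.63248631e-01, -3.12043612e+00,  3.00179475e-03]), 'ft_force': array([ 0.35286519, -0.28058452,  0.28804387]), 'torque': array([-0.01716598, -0.01041277,  0.01104104]), 'grip_force': 0.0, 'grip_width': 0.9987356096197575}
scene {'fx': 368.5834, 'fy': 368.5834, 'cx': 319.5073, 'cy': 200.0758, 'R': [[-0.4352, 0.9003, 0.0075], [0.6625, 0.3258, -0.6745], [-0.6097, -0.2886, -0.7382]], 't': [0.2421, -0.301, 1.281]}
top {'fx': 400.8241, 'fy': 400.8241, 'cx': 314.0751, 'cy': 200.1268, 'R': [[-0.0703, -0.9975, -0.0026], [-0.9697, 0.069, -0.2345], [0.2341, -0.0139, -0.9721]], 't': [0.0317, 0.5689, 0.9786]}
{'fx': 303.9251, 'fy': 303.9251, 'cx': 320.2353, 'cy': 201.7775, 'T_tool_cam': [[-0.0006, -0.9699, -0.2435, 0.0665], [1.0, -0.0004, -0.0008, 0.0007], [0.0007, -0.2435, 0.9699, -0.1828], [0.0, 0.0, 0.0, 1.0]]}
```

View pics/scene0.png

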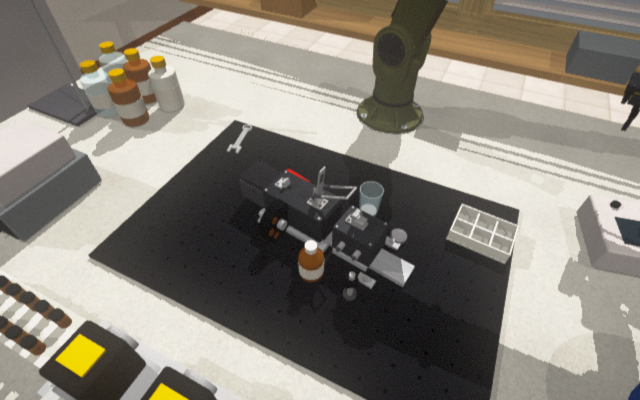

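View pics/top0.png

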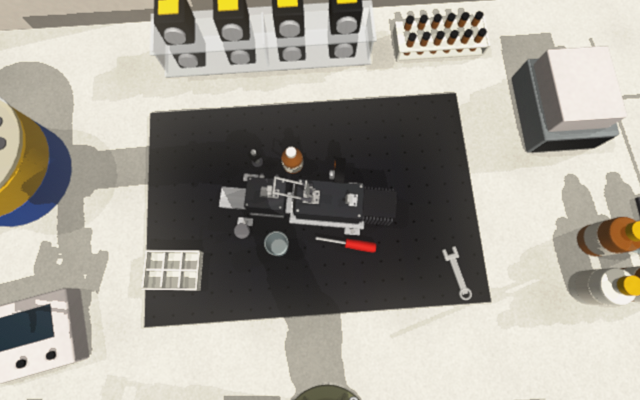

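The scene view shows the photometer at about (300,205) with the head at (360,230). In the top view the housing is at (330,200), the head at (265,193), the latch at (290,190) and the catch at (352,199). Next I'll enlarge the top crop.

Run:
```python
import cv2
a=cv2.imread("pics/top0.png")[145:250,210:370];b=cv2.imread("pics/scene0.png")[155:290,230:420]
a=cv2.resize(a,(800,525),interpolation=cv2.INTER_CUBIC);b=cv2.resize(b,(760,540),interpolation=cv2.INTER_CUBIC)
f=lambda x:cv2.convertScaleAbs(x,alpha=1.4,beta=20)
cv2.imwrite("pics/topc.png",f(a));cv2.imwrite("pics/scenec.png",f(b))
```

```text
(no output)
```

View pics/topc.png

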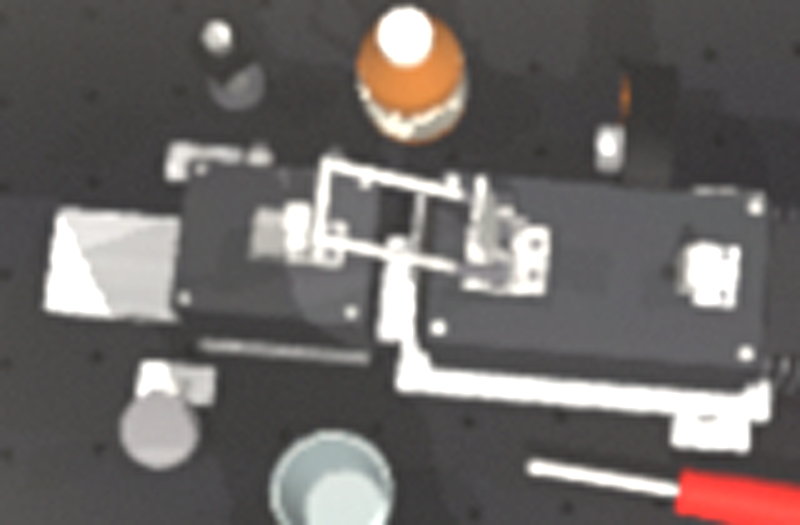

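View pics/scenec.png

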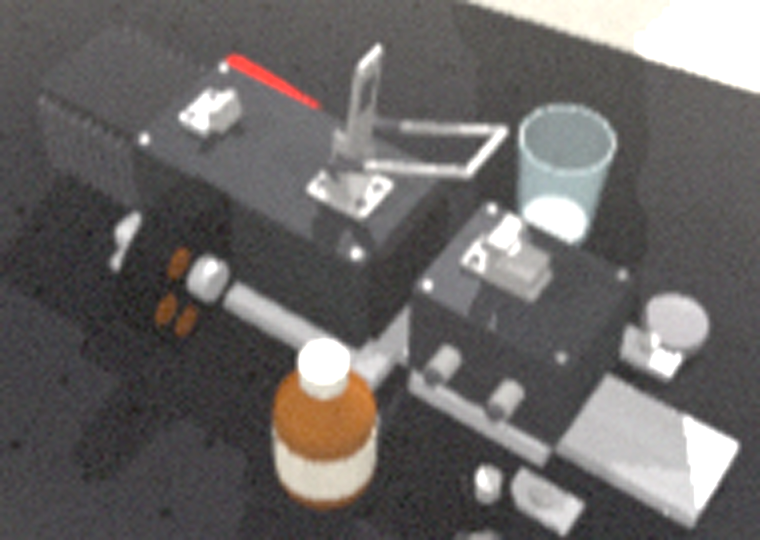

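Both crops are clear. The housing screws and head screws show at the corners of their tops. The bail is raised, with its bar at top crop (322,200) and scene crop (488,150), and the lever is near vertical with its tip at scene crop (372,50). I'll turn these into positions.

```bash
cat > h.py <<'E'
import numpy as np
from bench import ctrl
from scipy.spatial.transform import Rotation as Ro
def ray(name,uv):
    m=ctrl.camera_model(name);d=np.array([(uv[0]-m['cx'])/m['fx'],(uv[1]-m['cy'])/m['fy'],1.])
    R=np.array(m['R']);return -R.T@m['t'],R.T@d
def onz(name,uv,z):
    o,d=ray(name,uv);return o+d*(z-o[2])/d[2]
def tri(a,b):
    A=np.zeros((3,3));y=np.zeros(3)
    for o,d in(a,b):
        d=d/np.linalg.norm(d);P=np.eye(3)-np.outer(d,d);A+=P;y+=P@o
    return np.linalg.solve(A,y)
T=lambda u,v:(210+u/5,145+v/5)
S=lambda u,v:(230+u/4,155+v/4)
E
python3 - <<'E'
from h import *
np.set_printoptions(precision=4,suppress=True)
for n,l in(("top",[T(455,183),T(755,205),T(438,327),T(746,353)]),("top",[T(200,169),T(185,298),T(366,180),T(351,312)]),("scene",[S(223,68),S(144,139),S(356,253)]),("scene",[S(492,209),S(428,285),S(623,275),S(562,357)])):
    for p in l: print(n,onz(n,p,.107)[:2])
t=lambda a,b:tri(ray("top",T(*a)),ray("scene",S(*b)))
print("bar",t((327,160),(505,130)),t((318,242),(470,172)))
print("mid",t((322,201),(488,151)))
print("lev",t((482,180),(374,50)))
print("legs@lever",t((463,195),(370,125)),t((460,266),(365,162)))
print("keeper lip",t((298,228),(506,232)))
print("headendtop",[onz("top",T(*p),.107) for p in((180,165),(170,308))])
print("catch",[onz("top",T(*p),.127) for p in((686,270),(738,245),(735,303))])
print("things", onz("top",T(404,37),.117),onz("top",T(332,475),.092),onz("top",T(216,37),.095))
E
```

```text
top [0.6108 0.0217]
top [ 0.5885 -0.129 ]
top [0.5368 0.0348]
top [ 0.5128 -0.1171]
top [0.6274 0.1506]
top [0.5606 0.1603]
top [0.6156 0.0667]
top [0.5476 0.0777]
scene [ 0.5139 -0.1151]
scene [ 0.5886 -0.1271]
scene [0.6122 0.0249]
scene [0.5484 0.0806]
scene [0.6152 0.0702]
scene [0.5615 0.1638]
scene [0.6282 0.153 ]
bar [0.5913 0.0862 0.2152] [0.5727 0.0811 0.161 ]
mid [0.5821 0.0839 0.1888]
lev [0.5752 0.0117 0.2251]
legs@lever [0.5833 0.0179 0.1792] [0.5643 0.015  0.1294]
keeper lip [0.5848 0.1003 0.1354]
headendtop [array([0.6303, 0.1607, 0.107 ]), array([0.556, 0.168, 0.107])]
catch [array([ 0.5524, -0.0892,  0.127 ]), array([ 0.5633, -0.1159,  0.127 ]), array([ 0.5342, -0.1116,  0.127 ])]
things [0.6873 0.0427 0.117 ] [0.4686 0.0925 0.092 ] [0.7025 0.1416 0.095 ]
```

Origin (gasket plane) is about (0.576, 0.043), yaw about -8.65°, gap about 20–23 mm. The keeper will sit near y=38 mm once the head is home. I'll go to the head's outer end with the fingers shut.

{"method": "step_arm", "body": {"commands": [{"travel": [-0.038, -0.023, 0], "turn": [0, 0, 8.5]}, {"travel": [-0.077, -0.046, 0], "turn": [0, 0, 17]}, {"travel": [-0.115, -0.07, 0], "turn": [0, 0, 25.5]}, {"travel": [-0.154, -0.093, 0], "turn": [0, 0, 34]}, {"travel": [-0.192, -0.116, 0], "turn": [0, 0, 42.5]}], "gripper": 0, "force": 10}}

```text
time: 0.6
position: [0.3107, 0.4739, 0.2026]
tool_rot: [1.478, 2.772, -0.001]
ft_force: [1.3, 0.0, 0.2]
grip_width: 0.63
grip_force: 0.0
```

{"method": "step_arm", "body": {"commands": [{"travel": [-0.044, 0.009, 0], "turn": [0, 0, 8.5]}, {"travel": [-0.088, 0.018, 0], "turn": [0, 0, 17]}, {"travel": [-0.132, 0.027, 0], "turn": [0, 0, 25.5]}, {"travel": [-0.176, 0.036, 0], "turn": [0, 0, 34]}, {"travel": [-0.22, 0.045, 0], "turn": [0, 0, 42.5]}]}}

```text
time: 1.1
position: [0.4713, 0.3174, 0.2027]
tool_rot: [-2.382, -2.048, 0.0]
ft_force: [-0.0, 0.1, 0.0]
grip_width: 0.172
grip_force: 0.0
```

```bash
cat >> h.py <<'E'
np.set_printoptions(precision=4,suppress=True)
YAW=np.deg2rad(-8.65);O=np.array([.5762,.0434,.012])
RP=Ro.from_euler('z',YAW)           # photometer -> world
def where():
    s=ctrl.get_state();R=Ro.from_rotvec(s['tool_rot'])
    return RP.inv().apply(s['position']-O),RP.inv()*R,s
# nominal tool: x=+y_ph, y=+x_ph, z down ; pitch = rotation about photometer x
R0=Ro.from_matrix(np.array([[0,1,0],[1,0,0],[0,0,-1.]]))
def to(p,pitch=0):
    q,R,s=where();G=Ro.from_euler('x',pitch,degrees=True)*R0
    print("t",round(s['time'],2),"at",q,"travel",R.inv().apply(np.array(p)-q),"turn",np.rad2deg((R.inv()*G).as_rotvec()),
      "F",RP.inv().apply(s['ft_force']),"grip",s['grip_width'])
E
python3 -c "
from h import *
to([0,.150,.24]);to([0,.150,.068])"
```

```text
t 1.1 at [-0.1449  0.2551  0.1907] travel [-0.1052  0.1448 -0.0493] turn [-0.0192  0.0042  0.0267] F [-0.0191  0.0612  0.025 ] grip 0.17177714679971834
t 1.1 at [-0.1449  0.2551  0.1907] travel [-0.1052  0.1449  0.1227] turn [-0.0192  0.0042  0.0267] F [-0.0191  0.0612  0.025 ] grip 0.17177714679971834
```

{"method": "step_arm", "body": {"commands": [{"travel": [-0.026, 0.036, 0], "turn": [0, 0, 0]}, {"travel": [-0.052, 0.072, 0], "turn": [0, 0, 0]}, {"travel": [-0.079, 0.109, 0], "turn": [0, 0, 0]}, {"travel": [-0.105, 0.145, 0], "turn": [0, 0, 0]}, {"travel": [-0.105, 0.145, 0.02], "turn": [0, 0, 0]}]}}

```text
time: 1.6
position: [0.6049, 0.1862, 0.1852]
tool_rot: [2.382, 2.038, 0.006]
ft_force: [0.2, -1.1, 0.1]
grip_width: 0.005
grip_force: 0.0
```

{"method": "step_arm", "body": {"commands": [{"travel": [0, 0, 0.03], "turn": [0, 0, 0]}, {"travel": [0, 0, 0.06], "turn": [0, 0, 0]}, {"travel": [0, 0, 0.09], "turn": [0, 0, 0]}, {"travel": [0, 0, 0.103], "turn": [0, 0, 0]}, {"travel": [0, 0, 0.103], "turn": [0, 0, 0]}]}}

```text
time: 2.1
position: [0.5971, 0.1938, 0.0776]
tool_rot: [-2.375, -2.055, 0.007]
ft_force: [-0.7, 0.3, -0.1]
grip_width: 0.004
grip_force: 0.0
```

{"method": "step_arm", "body": {"commands": [{"travel": [-0.006, 0, 0], "turn": [0, 0, 0]}, {"travel": [-0.012, 0, 0], "turn": [0, 0, 0]}, {"travel": [-0.018, 0, 0], "turn": [0, 0, 0]}, {"travel": [-0.022, 0, 0], "turn": [0, 0, 0]}, {"travel": [-0.026, 0, 0], "turn": [0, 0, 0]}]}}

```text
time: 2.6
position: [0.5963, 0.1698, 0.0815]
tool_rot: [-2.375, -2.056, -0.007]
ft_force: [1.5, 3.4, 2.6]
grip_width: 0.005
grip_force: 1.7
```

```bash
python3 -c "
from h import *
to([0,.110,.068])"
```

```text
t 2.6 at [0.0009 0.1279 0.0695] travel [-0.0179 -0.001   0.0014] turn [ 0.1577 -0.192   0.3966] F [1.0016 3.5683 2.5752] grip 0.005268193417684304
```

{"method": "step_arm", "body": {"commands": [{"travel": [-0.003, 0, 0], "turn": [0, 0, 0]}, {"travel": [-0.006, 0, 0], "turn": [0, 0, 0]}, {"travel": [-0.008, 0, 0], "turn": [0, 0, 0]}, {"travel": [-0.01, 0, 0], "turn": [0, 0, 0]}, {"travel": [-0.01, 0, 0], "turn": [0, 0, 0]}]}}

```text
time: 3.1
position: [0.5936, 0.1581, 0.0799]
tool_rot: [2.376, 2.055, -0.001]
ft_force: [1.2, 1.7, 2.3]
grip_width: 0.005
grip_force: 1.1
```

{"method": "step_arm", "body": {"commands": [{"travel": [-0.001, 0, 0], "turn": [0, 0, 0]}, {"travel": [-0.002, 0, 0], "turn": [0, 0, 0]}, {"travel": [-0.003, 0, 0], "turn": [0, 0, 0]}, {"travel": [-0.003, 0, 0], "turn": [0, 0, 0]}]}}

```text
time: 3.5
position: [0.5931, 0.1554, 0.0798]
tool_rot: [-2.376, -2.055, 0.001]
ft_force: [0.5, 2.8, 0.6]
grip_width: 0.007
grip_force: 1.3
```

```bash
python3 -c "
from h import *
to([0,.110,.068])"
```

```text
t 3.5 at [-0.0001  0.1133  0.0678] travel [-0.0033  0.0001 -0.0002] turn [-0.0162  0.0139  0.362 ] F [0.0833 2.8205 0.6013] grip 0.006573928071545381
```

{"method": "step_arm", "body": {"commands": [{"travel": [-0.001, 0, 0], "turn": [0, 0, 0]}, {"travel": [-0.002, 0, 0], "turn": [0, 0, 0]}, {"travel": [-0.002, 0, 0], "turn": [0, 0, 0]}]}}

```text
time: 3.8
position: [0.5928, 0.1534, 0.0798]
tool_rot: [-2.376, -2.055, 0.001]
ft_force: [1.0, 1.4, 0.0]
grip_width: 0.005
grip_force: 1.3
```

{"method": "step_arm", "body": {"commands": [{"travel": [-0.001, 0, 0], "turn": [0, 0, 0]}, {"travel": [-0.001, 0, 0], "turn": [0, 0, 0]}]}}

```text
time: 4.0
position: [0.5927, 0.1529, 0.0799]
tool_rot: [-2.376, -2.055, -0.0]
ft_force: [0.6, 4.2, 0.3]
grip_width: 0.003
grip_force: 1.8
```

{"method": "step_arm", "body": {"commands": [{"travel": [-0.001, 0, 0], "turn": [0, 0, 0]}, {"travel": [-0.001, 0, 0], "turn": [0, 0, 0]}]}}

```text
time: 4.2
position: [0.5927, 0.1527, 0.0799]
tool_rot: [-2.375, -2.055, -0.002]
ft_force: [1.6, 4.4, 0.1]
grip_width: 0.006
grip_force: 2.5
```

{"method": "step_arm", "body": {"commands": [{"travel": [-0.001, 0, 0], "turn": [0, 0, 0]}, {"travel": [-0.001, 0, 0], "turn": [0, 0, 0]}]}}

```text
time: 4.4
position: [0.5926, 0.1526, 0.0799]
tool_rot: [-2.374, -2.056, -0.003]
ft_force: [2.8, 6.8, -1.0]
grip_width: 0.005
grip_force: 3.2
```

{"method": "step_arm", "body": {"commands": [{"travel": [-0.0005, 0, 0], "turn": [0, 0, 0]}, {"travel": [-0.001, 0, 0], "turn": [0, 0, 0]}, {"travel": [-0.001, 0, 0], "turn": [0, 0, 0]}]}}

```text
time: 4.7
position: [0.5926, 0.1524, 0.08]
tool_rot: [-2.373, -2.056, -0.005]
ft_force: [2.0, 7.4, -2.1]
grip_width: 0.004
grip_force: 3.8
```

```bash
python3 -c "
from h import *
to([0,.110,.068])"
```

```text
t 4.7 at [-0.0001  0.1102  0.068 ] travel [-0.0002  0.0001 -0.    ] turn [ 0.0413 -0.1891  0.461 ] F [ 0.8496  7.6066 -2.1115] grip 0.0036503152090910933
```

Gasket contact is felt at about 7 N with TCP y≈110 mm, so the head is home. I'll back off, rise, open the fingers and look closely from above the latch.

{"method": "step_arm", "body": {"commands": [{"travel": [0.01, 0, 0], "turn": [0, 0, 0]}, {"travel": [0.03, 0, 0], "turn": [0, 0, 0]}, {"travel": [0.03, 0, -0.04], "turn": [0, 0, 0]}, {"travel": [0.03, 0, -0.08], "turn": [0, 0, 0]}, {"travel": [0.03, 0, -0.12], "turn": [0, 0, 0]}], "gripper": 0.8}}

```text
time: 5.2
position: [0.5961, 0.1797, 0.2007]
tool_rot: [2.375, 2.056, -0.004]
ft_force: [-0.3, 0.3, 0.4]
grip_width: 0.375
grip_force: 0.0
```

{"method": "step_arm", "body": {"commands": [{"travel": [-0.02, 0, -0.03], "turn": [0, 0, 0]}, {"travel": [-0.06, 0, -0.05], "turn": [0, 0, 0]}, {"travel": [-0.09, 0, -0.06], "turn": [0, 0, 0]}, {"travel": [-0.09, 0, -0.06], "turn": [0, 0, 0]}]}}

```text
time: 5.6
position: [0.5847, 0.0842, 0.2625]
tool_rot: [2.382, 2.043, 0.002]
ft_force: [0.5, 0.1, -0.4]
grip_width: 0.741
grip_force: 0.0
```

Run:
```python
from h import *
import cv2
to([0,.04,.2])
im=ctrl.get_image("wrist")[:,:,::-1];sc=ctrl.get_image("scene")[:,:,::-1]
cv2.imwrite("pics/w1.png",im);cv2.imwrite("pics/s1.png",sc)
cv2.imwrite("pics/w1c.png",cv2.convertScaleAbs(im,alpha=1.3,beta=15))
```

```text
t 5.6 at [0.0022 0.0416 0.2505] travel [-0.0015 -0.0024  0.0505] turn [ 0.2052  0.1041 -0.1087] F [ 0.4344  0.2091 -0.3688] grip 0.7406017182320488
```

View pics/w1c.png

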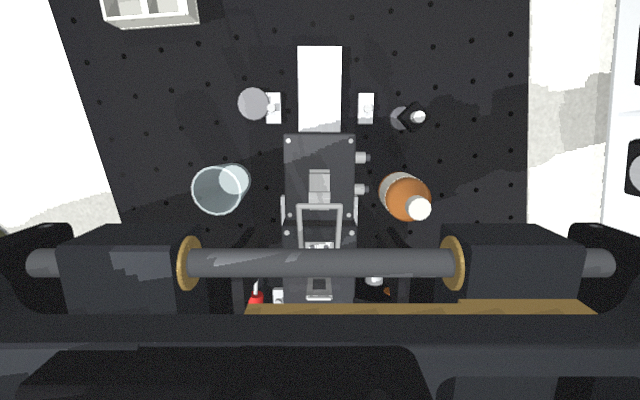

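The wrist view shows the bail bar from (298,207) to (342,207), centred at (320,207). The keeper plate spans rows 170–200 at column 319, and the head screws are at (289,141) and (350,141).

```bash
cat >> h.py <<'E'
def wray(uv,q,R):
    m=ctrl.camera_model("wrist");T=np.array(m['T_tool_cam']);d=np.array([(uv[0]-m['cx'])/m['fx'],(uv[1]-m['cy'])/m['fy'],1.])
    return q+R.apply(T[:3,3]),R.apply(T[:3,:3]@d)
def ph(r): return RP.inv().apply(r[0]-O),RP.inv().apply(r[1])
def pz(r,z): return r[0]+r[1]*(z-r[0][2])/r[1][2]
E
python3 - <<'E'
from h import *
q,R,s=where()
w=lambda u,v:wray((u,v),q,R)
print("head screws",pz(w(289,141),.095),pz(w(350,141),.095),pz(w(290,215),.095),pz(w(350,214),.095),pz(w(350,233),.095))
print("headend",pz(w(320,133),.095))
print("ledge end/front",pz(w(319,170),.111),pz(w(319,190),.111),pz(w(319,200),.111))
b=w(320,207)
print("bar tri top",tri(b,ph(ray("top",T(322,201)))),"scene",tri(b,ph(ray("scene",S(488,151)))))
print("corners@.177",pz(w(298,207),.177),pz(w(342,207),.177))
print("catch",pz(w(319,283),.115))
E
python3 -c "
import cv2
a=cv2.imread('pics/w1.png')[150:310,250:400];b=cv2.imread('pics/s1.png')[155:290,230:420]
a=cv2.resize(a,(500,533),interpolation=2)
cv2.imwrite('pics/w1z.png',cv2.convertScaleAbs(a,alpha=1.3,beta=15))"
```

```text
head screws [-0.0341  0.0975  0.095 ] [0.0321 0.0978 0.095 ] [-0.0347  0.0138  0.095 ] [0.0344 0.0153 0.095 ] [ 0.0351 -0.0078  0.095 ]
headend [-0.0005  0.1061  0.095 ]
ledge end/front [-0.0014  0.0683  0.111 ] [-0.0013  0.0467  0.111 ] [-0.0013  0.0357  0.111 ]
bar tri top [0.0014 0.0419 0.1672] scene [0.0001 0.0444 0.1779]
corners@.177 [-0.0192  0.0456  0.177 ] [0.0189 0.0458 0.177 ]
catch [-0.0009 -0.0615  0.115 ]
```

View pics/w1z.png

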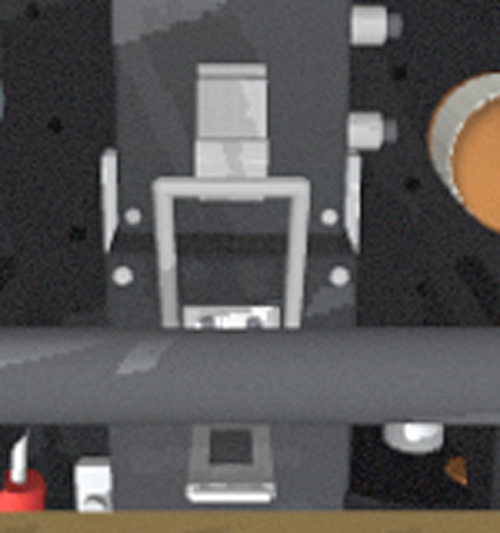

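The wrist estimates carry about a +6 mm y bias against the felt head end. Corrected, the keeper is at y≈40 mm and the bar at y≈40 mm, z≈175 mm. I'll straddle both legs from outside and grip lightly.

{"method": "step_arm", "body": {"commands": [{"travel": [-0.01, -0.002, 0.02], "turn": [0, 0, 0]}, {"travel": [-0.0195, -0.002, 0.045], "turn": [0, 0, 0]}, {"travel": [-0.0195, -0.002, 0.065], "turn": [0, 0, 0]}, {"travel": [-0.0195, -0.002, 0.0825], "turn": [0, 0, 0]}, {"travel": [-0.0195, -0.002, 0.0825], "turn": [0, 0, 0]}]}}

```text
time: 6.2
position: [0.5764, 0.0732, 0.1736]
tool_rot: [-2.371, -2.056, 0.01]
ft_force: [0.2, -0.6, 0.3]
grip_width: 0.799
grip_force: 0.0
```

{"method": "step_arm", "body": {"commands": [{"travel": [0, 0, 0], "turn": [0, 0, 0]}, {"travel": [0, 0, 0], "turn": [0, 0, 0]}, {"travel": [0, 0, 0], "turn": [0, 0, 0]}, {"travel": [0, 0, 0], "turn": [0, 0, 0]}, {"travel": [0, 0, 0], "turn": [0, 0, 0]}], "gripper": 0.3, "force": 8}}

```text
time: 6.7
position: [0.5792, 0.0714, 0.178]
tool_rot: [2.376, 2.055, 0.001]
ft_force: [0.0, -0.3, -0.9]
grip_width: 0.43
grip_force: 0.0
```

Run:
```python
from h import *
import cv2
to([0,.03,.168])
im=ctrl.get_image("wrist")[:,:,::-1];sc=ctrl.get_image("scene")[:,:,::-1]
a=cv2.resize(im[110:290,240:400],(480,540),interpolation=2);b=cv2.resize(sc[160:270,270:360],(320,391),interpolation=2)
c=np.zeros((540,800,3),np.uint8);c[:,:480]=a;c[:391,480:]=b
cv2.imwrite("pics/g1.png",cv2.convertScaleAbs(c,alpha=1.3,beta=15))
```

```text
t 6.7 at [-0.0012  0.0281  0.166 ] travel [ 0.0018  0.0012 -0.002 ] turn [ 0.0463 -0.0295  0.3712] F [ 0.0794 -0.2429 -0.9058] grip 0.4302315666197043
```

View pics/g1.png

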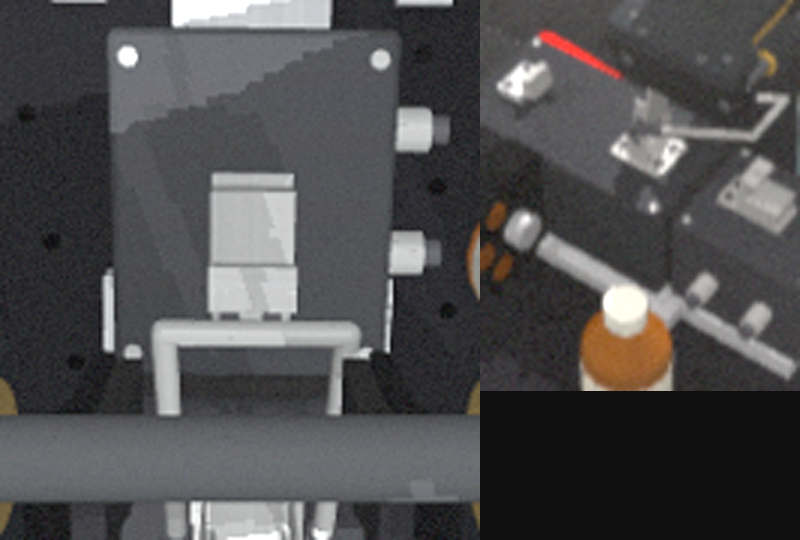

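{"method": "step_arm", "body": {"commands": [{"travel": [0, 0, 0], "turn": [0, 0, 0]}, {"travel": [0, 0, 0], "turn": [0, 0, 0]}]}}

```text
time: 7.0
position: [0.5789, 0.0713, 0.1775]
tool_rot: [-2.376, -2.055, -0.0]
ft_force: [0.0, 1.5, -0.5]
grip_width: 0.309
grip_force: 0.0
```

Run:
```python
from h import *
to([0,.03,.168])
q,R,s=where()
w=lambda u,v:wray((u,v),q,R)
P=lambda u,v:(240+u/3,110+v/3)
Q=lambda u,v:(270+(u-480)/3.555,160+v/3.555)
print("screws/end",pz(w(*P(128,56)),.095),pz(w(*P(380,60)),.095),pz(w(*P(250,32)),.095))
b=w(*P(256,335))
for z in(.16,.17,.18):print("bar",pz(b,z))
print("tri scene",tri(b,ph(ray("scene",Q(772,117)))))
print("ledge end",pz(w(*P(253,180)),.111),"lip front",pz(w(*P(253,266)),.127))
```

```text
t 7.0 at [-0.0015  0.028   0.1655] travel [ 0.002   0.0015 -0.0025] turn [ 0.0015 -0.0068  0.3661] F [-0.2094  1.4577 -0.4932] grip 0.3086851417796455
screws/end [-0.0326  0.092   0.095 ] [0.0355 0.0913 0.095 ] [0.0003 0.0984 0.095 ]
bar [0.0015 0.0341 0.16  ]
bar [0.0013 0.0374 0.17  ]
bar [0.0011 0.0406 0.18  ]
tri scene [0.0009 0.042  0.1789]
ledge end [0.0012 0.0608 0.111 ] lip front [0.0012 0.0415 0.127 ]
```

Run:
```python
from h import *
import cv2
im={n:ctrl.get_image(n)[:,:,::-1] for n in("wrist","scene","top")}
for n in im: cv2.imwrite(f"pics/{n}_g2.png",im[n])
c=np.zeros((600,800,3),np.uint8)
c[:300,:400]=cv2.resize(im["wrist"][100:400,120:520],(400,300))
c[:300,400:]=cv2.resize(im["scene"][155:275,260:420],(400,300),interpolation=2)
c[300:,:400]=cv2.resize(im["top"][140:230,230:350],(400,300),interpolation=2)
c[300:,400:]=cv2.resize(im["wrist"][190:310,240:400],(400,300),interpolation=2)
cv2.imwrite("pics/g2.png",cv2.convertScaleAbs(c,alpha=1.6,beta=25))
```

```text
(no output)
```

View pics/g2.png

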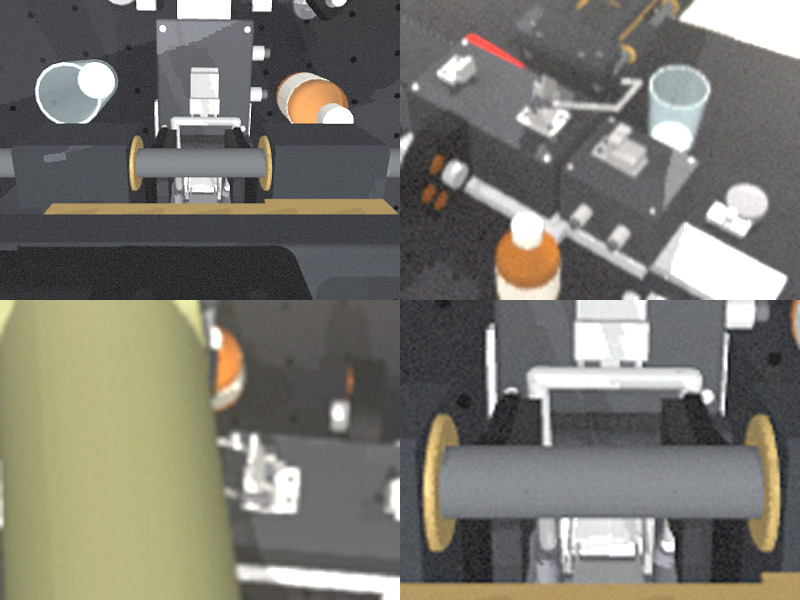

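The fingers closed without meeting the legs. The wrist crop shows the finger edges overlying the legs, so the tips are still above them. I'll reopen, go 14 mm lower, and close again.

{"method": "step_arm", "body": {"commands": [{"travel": [0, 0, 0], "turn": [0, 0, 0]}, {"travel": [0, 0.001, 0], "turn": [0, 0, 0]}, {"travel": [0, 0.002, 0], "turn": [0, 0, 0]}, {"travel": [0, 0.002, 0], "turn": [0, 0, 0]}, {"travel": [0, 0.002, 0], "turn": [0, 0, 0]}], "gripper": 0.75}}

```text
time: 7.65
position: [0.581, 0.071, 0.1774]
tool_rot: [2.376, 2.055, 0.0]
ft_force: [0.7, -0.1, -0.1]
grip_width: 0.671
grip_force: 0.0
```

{"method": "step_arm", "body": {"commands": [{"travel": [0, 0, 0.005], "turn": [0, 0, 0]}, {"travel": [0, 0, 0.01], "turn": [0, 0, 0]}, {"travel": [0, 0, 0.014], "turn": [0, 0, 0]}]}}

```text
time: 7.95
position: [0.5806, 0.071, 0.1627]
tool_rot: [-2.376, -2.055, 0.001]
ft_force: [-0.1, -0.6, 0.6]
grip_width: 0.745
grip_force: 0.0
```

{"method": "step_arm", "body": {"commands": [{"travel": [0, 0, 0], "turn": [0, 0, 0]}, {"travel": [0, 0, 0], "turn": [0, 0, 0]}, {"travel": [0, 0, 0], "turn": [0, 0, 0]}, {"travel": [0, 0, 0], "turn": [0, 0, 0]}, {"travel": [0, 0, 0], "turn": [0, 0, 0]}], "gripper": 0.35}}

```text
time: 8.45
position: [0.5815, 0.071, 0.1638]
tool_rot: [2.376, 2.055, 0.002]
ft_force: [1.3, -0.3, -0.3]
grip_width: 0.46
grip_force: 8.0
```

{"method": "step_arm", "body": {"commands": [{"travel": [0, 0, 0], "turn": [0, 0, 0]}]}}

```text
time: 8.55
position: [0.5814, 0.071, 0.1638]
tool_rot: [2.376, 2.055, 0.002]
ft_force: [0.6, 0.6, -0.3]
grip_width: 0.463
grip_force: 8.0
```

Run:
```python
from h import *
import cv2
im={n:ctrl.get_image(n)[:,:,::-1] for n in("wrist","scene")}
for n in im: cv2.imwrite(f"pics/{n}_g3.png",im[n])
to([0,.03,.15])
c=np.zeros((600,800,3),np.uint8)
c[:300,:]=cv2.resize(im["wrist"][190:310,160:480],(800,300),interpolation=2)
c[300:,:400]=cv2.resize(im["scene"][155:245,290:410],(400,300),interpolation=2)
g=cv2.imread("pics/scene_g2.png")
c[300:,400:]=cv2.resize(g[155:245,290:410],(400,300),interpolation=2)
cv2.imwrite("pics/g3.png",cv2.convertScaleAbs(c,alpha=2.2,beta=30))
```

```text
t 8.65 at [0.001  0.0281 0.1517] travel [ 0.0019 -0.001   0.0017] turn [ 0.0623 -0.0207  0.3689] F [ 1.7692  1.0042 -0.1287] grip 0.46344667304081355
```

View pics/g3.png

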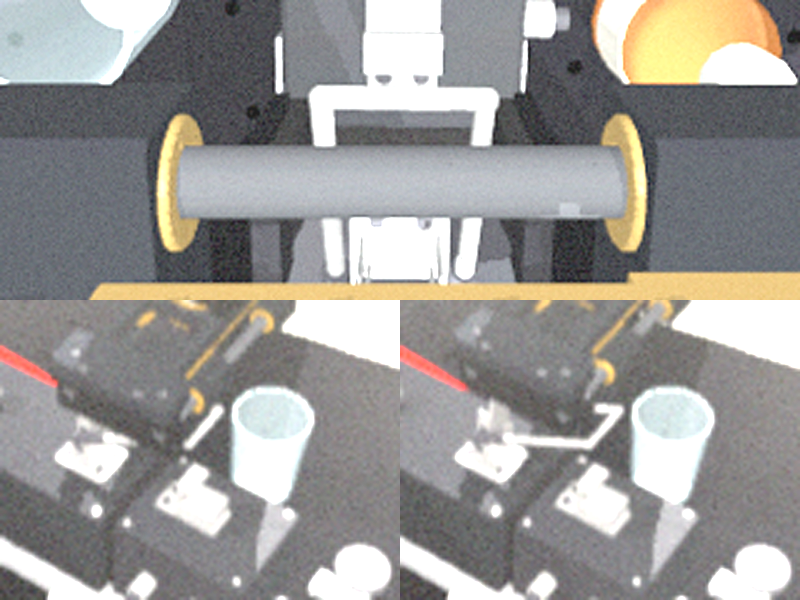

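The bail is now gripped at 40 mm opening and 8 N. The bar corners show at wrist crop (312,97) and (496,97). I'll swing the bail down along an arc that keeps the bar beyond the lip.

{"method": "step_arm", "body": {"commands": [{"travel": [0.003, 0, 0.001], "turn": [0, 0, 0]}, {"travel": [0.007, 0, 0.008], "turn": [0, 0, 0]}, {"travel": [0.0095, 0, 0.015], "turn": [0, 0, 0]}, {"travel": [0.011, 0, 0.022], "turn": [0, 0, 0]}, {"travel": [0.011, 0, 0.022], "turn": [0, 0, 0]}]}}

```text
time: 9.15
position: [0.5827, 0.0829, 0.1404]
tool_rot: [-2.375, -2.057, -0.001]
ft_force: [2.5, 1.0, -0.7]
grip_width: 0.462
grip_force: 8.0
```

Run:
```python
from h import *
import cv2
to([0,.04,.13]);q,R,s=where()
im=ctrl.get_image("wrist");cv2.imwrite("pics/w4.png",im[:,:,::-1])
g=cv2.cvtColor(im,cv2.COLOR_RGB2GRAY)
print(g[190:240,300:340:13].T)
```

```text
t 9.15 at [0.0005 0.04   0.1284] travel [-0.     -0.0005 -0.0016] turn [ 0.0104 -0.0153  0.4339] F [ 2.3074  1.4002 -0.6674] grip 0.4617480610975475
[[ 57  54  56  57  54  53  57  53  57  54  54  57  57  55  54  52  57  58
   53  56  54  54  55  56  52  55  56  53  53  52  58  54 110 134 138 152
  168 166 162 162 154  96  56  61  59  60  61  61  55  56]
 [ 72 108 141 148 146 140 111 102 105 115 140 148 146 145 146 144 145 146
  147 145 146 144 145 145 145 145 146 145 146 144 145 145 126 126 138 149
  168 155 158 161 152 137 146 146 147 148 151 152 148 151]
 [ 62 103 142 144 144 148 118  99 102 102 143 153 149 146 144 147 145 145
  145 145 145 143 145 145 147 146 146 146 144 145 146 148 126 125 137 146
  166 168 163 161 154 150 148 147 146 147 149 150 149 159]
 [ 62  61  57  59  61  60  60  60  60  59  56  55  52  53  53  56  56  52
   55  53  53  55  56  53  55  52  54  55  56  55  59  56  70 117 136 145
  157 164 158 155 157 126 106  92  85  95  96 101 101  99]]
```

```bash
cat >> h.py <<'E'
import cv2
def bar(im,q,R,w=.041):
    g=cv2.cvtColor(im,cv2.COLOR_RGB2GRAY).astype(float)
    col=np.mean(g[150:300,298:306],axis=1); m=(col>105)
    r=[i+150 for i in range(150) if m[i]];print("rows",r)
    return g
def barpos(u0,u1,v,q,R,w=.041):
    m=ctrl.camera_model("wrist");T=np.array(m['T_tool_cam']);d=m['fx']*w/(u1-u0)
    pc=np.array([((u0+u1)/2-m['cx'])/m['fx'],(v-m['cy'])/m['fy'],1])*d
    pt=T[:3,:3]@pc+T[:3,3];return pt,q+R.apply(pt)
E
python3 - <<'E'
from h import *
for f in ("w4","wrist_g3"):
    im=cv2.imread(f"pics/{f}.png",0)
    for r in ((225,227,229) if f=="w4" else (227,229,231)): print(f,r,[(i,int(im[r,i])) for i in list(range(276,290))+list(range(355,368))])
q,R,s=where()
for a in((282.5,360.5,226.5),): print(barpos(*a,q,R))
E
```

```text
w4 225 [(276, 53), (277, 54), (278, 54), (279, 53), (280, 53), (281, 54), (282, 51), (283, 51), (284, 53), (285, 82), (286, 131), (287, 138), (288, 149), (289, 154), (355, 143), (356, 142), (357, 141), (358, 130), (359, 107), (360, 59), (361, 59), (362, 59), (363, 60), (364, 59), (365, 61), (366, 61), (367, 62)]
w4 227 [(276, 52), (277, 55), (278, 52), (279, 55), (280, 54), (281, 54), (282, 53), (283, 51), (284, 55), (285, 94), (286, 135), (287, 142), (288, 157), (289, 162), (355, 155), (356, 153), (357, 142), (358, 137), (359, 116), (360, 61), (361, 59), (362, 59), (363, 61), (364, 59), (365, 51), (366, 35), (367, 24)]
w4 229 [(276, 40), (277, 35), (278, 33), (279, 38), (280, 31), (281, 33), (282, 35), (283, 31), (284, 42), (285, 91), (286, 138), (287, 149), (288, 156), (289, 161), (355, 142), (356, 140), (357, 136), (358, 132), (359, 110), (360, 34), (361, 37), (362, 39), (363, 36), (364, 38), (365, 34), (366, 8), (367, 16)]
wrist_g3 227 [(276, 43), (277, 46), (278, 47), (279, 47), (280, 46), (281, 47), (282, 43), (283, 66), (284, 107), (285, 125), (286, 130), (287, 135), (288, 137
[... 173 characters left out ...]
9 [(276, 31), (277, 31), (278, 30), (279, 29), (280, 33), (281, 29), (282, 29), (283, 63), (284, 117), (285, 133), (286, 139), (287, 149), (288, 153), (289, 152), (355, 145), (356, 132), (357, 128), (358, 117), (359, 80), (360, 30), (361, 35), (362, 28), (363, 33), (364, 34), (365, 30), (366, 10), (367, 19)]
wrist_g3 231 [(276, 25), (277, 24), (278, 21), (279, 25), (280, 24), (281, 16), (282, 14), (283, 51), (284, 101), (285, 127), (286, 138), (287, 143), (288, 146), (289, 145), (355, 129), (356, 129), (357, 122), (358, 110), (359, 66), (360, 20), (361, 20), (362, 22), (363, 23), (364, 24), (365, 14), (366, 13), (367, 10)]
(array([ 0.0152,  0.0004, -0.031 ]), array([0.0009, 0.0551, 0.1601]))
```

Run:
```python
from h import *
q,R,s=where()
im=ctrl.get_image("scene")[:,:,::-1];cv2.imwrite("pics/scene_g4.png",im)
m=ctrl.camera_model("scene")
def proj(p):
    X=RP.apply(np.array(p))+O;c=np.array(m['R'])@X+m['t'];return np.round([m['fx']*c[0]/c[2]+m['cx'],m['fy']*c[1]/c[2]+m['cy']],1)
for tz in(.014,0,-.015,-.03): print("tip",tz,[proj(q+R.apply([dx,.0205+t,tz])) for dx in(-.0095,.0095) for t in(0,.015)])
print("leg pts",proj([.018,-.03,.136]),proj([.018,.03,.147]),proj([.018,.052,.152]),"head edge",proj([.04,0.0,.095]),proj([0.04,.1,.095]),proj([-.04,0,.095]))
g=cv2.convertScaleAbs(im[170:225,315:375],alpha=1.6,beta=10)
gg=cv2.cvtColor(g,cv2.COLOR_BGR2GRAY)
for r in range(0,55): print(170+r,' '.join(f"{v:3d}" for v in gg[r,::2]))
```

```text
tip 0.014 [array([340. , 216.2]), array([336.3, 220.6]), array([347.5, 220. ]), array([343.9, 224.5])]
tip 0 [array([340.3, 212. ]), array([336.6, 216.4]), array([347.9, 215.8]), array([344.2, 220.3])]
tip -0.015 [array([340.7, 207.3]), array([336.9, 211.8]), array([348.4, 211.2]), array([344.6, 215.7])]
tip -0.03 [array([341. , 202.6]), array([337.2, 207. ]), array([348.9, 206.4]), array([345.1, 211. ])]
leg pts [317.9 197. ] [341.3 205.4] [350.4 208.3] head edge [323.4 221.3] [362.6 242.3] [342.5 199.4]
170  84  84  88  83  87  91  88  86  80  80  86  81 121  89  69  80  80  77  89  89  90  79  62  65  61  72 103 106 132 142
171  86  91  84  81  86  78  87  88  84  89  71 109 141  93  72  75  81  81  71  80  83  91  71  57  67  89  84 109 118 134
172  76  87  86  84  87  79  79  89  88  80  77 131 126  84  73  74 103  81  78  72  86  86  85  69  81  98  72 100 125 125
173  82  79  87  88  85  83  82  83  82  80  80 124 107  79  82  71 104  91  78  68  77  84  86  77  81  90  85  98 118 124
174  86  89  80  83  83  85  87  80  78  76  74  94  85  81  84  72  78  96  81  77  79  85  
[... 5530 characters left out ...]
  78  85  92 133 159 176 175 185 206 224 165 180 107  83  80  86  75  82 121 149
220  69  87 110  80  42  63 123  91  67  80  80  74  80  91 125 168 172 170 190 202 169 180  93  78  81  82  81  92 145 144
221  61  68  86  70  46  73 164 112  89  80  85  86  85  83  89 140 173 172 177 172 178 151  81  82  80  77  86  89 140 142
222  68  69  71  59  49  74 158 114  82  80  86  80  84  85  88  97 139 174 176 167 185 117  80  75  86  77  81  91 140 148
223  64  57  68  52  60  79  99  90  88  83  82  81  84  86  87  88  98 142 165 177 165  87  79  78  79  78  88  90 143 149
224  63  60  64  56  51  72  80  85  87  86  78  87  83  87  76  88  87  94 144 188 123  81  78  78  85  89  85  84 145 144
```

Bar measured at y≈52 mm, z≈152 mm, beyond the lip, and the scene view shows the fingertips end just below the legs. I'll lower it now, watching for touch on the ledge.

{"method": "step_arm", "body": {"commands": [{"travel": [-0.001, 0, 0.005], "turn": [0, 0, 0]}, {"travel": [-0.002, 0, 0.01], "turn": [0, 0, 0]}, {"travel": [-0.002, 0, 0.015], "turn": [0, 0, 0]}, {"travel": [-0.002, 0, 0.018], "turn": [0, 0, 0]}, {"travel": [-0.002, 0, 0.018], "turn": [0, 0, 0]}]}}

```text
time: 9.75
position: [0.5825, 0.0811, 0.1231]
tool_rot: [-2.375, -2.056, -0.002]
ft_force: [3.4, 3.0, 0.5]
grip_width: 0.467
grip_force: 8.0
```

```bash
cat >> h.py <<'E'
def look(name):
    q,R,s=where();im=ctrl.get_image("wrist");cv2.imwrite(f"pics/{name}.png",im[:,:,::-1]);g=cv2.cvtColor(im,cv2.COLOR_RGB2GRAY).astype(int)
    to([0,.04,.13])
    for c in (299,341): print("col",c,"rows",[(r,g[r,c]) for r in range(195,245)])
    return g,q,R
E
python3 - <<'E'
from h import *
g,q,R=look("w5")
for r in(222,225,228,231): print(r,[(i,g[r,i]) for i in list(range(278,292))+list(range(352,366))])
E
```

```text
t 9.8 at [0.0006 0.0382 0.1113] travel [ 0.0019 -0.0006 -0.0187] turn [ 0.0377 -0.0826  0.413 ] F [2.2766 4.0181 0.5123] grip 0.46520031533670303
col 299 rows [(195, np.int64(57)), (196, np.int64(58)), (197, np.int64(55)), (198, np.int64(58)), (199, np.int64(56)), (200, np.int64(55)), (201, np.int64(53)), (202, np.int64(58)), (203, np.int64(53)), (204, np.int64(57)), (205, np.int64(58)), (206, np.int64(56)), (207, np.int64(57)), (208, np.int64(57)), (209, np.int64(58)), (210, np.int64(59)), (211, np.int64(58)), (212, np.int64(55)), (213, np.int64(58)), (214, np.int64(56)), (215, np.int64(50)), (216, np.int64(115)), (217, np.int64(139)), (218, np.int64(145)), (219, np.int64(161)), (220, np.int64(171)), (221, np.int64(160)), (222, np.int64(165)), (223, np.int64(167)), (224, np.int64(145)), (225, np.int64(85)), (226, np.int64(51)), (227, np.int64(59)), (228, np.int64(63)), (229, np.int64(61)), (230, np.int64(57)), (231, np.int64(56)), (232, np.int64(57)), (233, np.int64(55)), (234, np.int64(56)), (235, np.int64(59)), (236, np.int64(57)), (237, np.int64(53)), (238, np.int64(51)), (239, n
[... 2913 characters left out ...]
int64(66)), (362, np.int64(67)), (363, np.int64(66)), (364, np.int64(65)), (365, np.int64(46))]
231 [(278, np.int64(33)), (279, np.int64(29)), (280, np.int64(31)), (281, np.int64(29)), (282, np.int64(29)), (283, np.int64(28)), (284, np.int64(31)), (285, np.int64(81)), (286, np.int64(137)), (287, np.int64(152)), (288, np.int64(159)), (289, np.int64(166)), (290, np.int64(168)), (291, np.int64(167)), (352, np.int64(143)), (353, np.int64(148)), (354, np.int64(152)), (355, np.int64(149)), (356, np.int64(144)), (357, np.int64(117)), (358, np.int64(70)), (359, np.int64(30)), (360, np.int64(27)), (361, np.int64(27)), (362, np.int64(26)), (363, np.int64(25)), (364, np.int64(31)), (365, np.int64(27))]
```

{"method": "step_arm", "body": {"commands": [{"travel": [-0.002, 0, 0.004], "turn": [0, 0, 0]}, {"travel": [-0.002, 0, 0.008], "turn": [0, 0, 0]}, {"travel": [-0.002, 0, 0.011], "turn": [0, 0, 0]}, {"travel": [-0.002, 0, 0.014], "turn": [0, 0, 0]}, {"travel": [-0.002, 0, 0.014], "turn": [0, 0, 0]}]}}

```text
time: 10.3
position: [0.5819, 0.0771, 0.1089]
tool_rot: [2.376, 2.054, -0.001]
ft_force: [3.1, 0.0, 1.5]
grip_width: 0.466
grip_force: 8.0
```

```bash
sed -i '/^def look/,$d' h.py
cat >> h.py <<'E'
def edge(v,th=100,lo=0): # sub-pixel crossing, first rise and last fall
    i=np.where(v>th)[0];a,b=i[0],i[-1]
    return a-(v[a]-th)/(v[a]-v[a-1])+lo, b+(v[b]-th)/(v[b]-v[b+1])+lo
def look(name):
    q,R,s=where();im=ctrl.get_image("wrist");cv2.imwrite(f"pics/{name}.png",im[:,:,::-1]);g=cv2.cvtColor(im,cv2.COLOR_RGB2GRAY).astype(float)
    to([0,.04,.13])
    rs=[edge(g[200:240,c-3:c+4].mean(1),100,200) for c in(299,341)];v=np.mean(rs);r=int(round(v))
    us=edge(g[r-1:r+2,270:375].mean(0),100,270)
    print("rows",np.round(rs,1),"u",np.round(us,1),"bar tool/ph",*barpos(us[0],us[1],v,q,R));return g
E
python3 -c "
from h import *
look('w6')"
```

```text
t 10.35 at [0.0006 0.0342 0.0972] travel [ 0.0058 -0.0005 -0.0328] turn [-0.0054  0.0543  0.3343] F [ 3.3554  0.9484 -0.5206] grip 0.46512409189716786Traceback (most recent call last):
  File "<string>", line 3, in <module>
    look('w6')
    ~~~~^^^^^^
  File "h.py", line 49, in look
    rs=[edge(g[200:240,c-3:c+4].mean(1),100,200) for c in(299,341)];v=np.mean(rs);r=int(round(v))
        ~~~~^^^^^^^^^^^^^^^^^^^^^^^^^^^^^^^^^^^^
  File "h.py", line 45, in edge
    return a-(v[a]-th)/(v[a]-v[a-1])+lo, b+(v[b]-th)/(v[b]-v[b+1])+lo
                                                           ~^^^^^
IndexError: index 40 is out of bounds for axis 0 with size 40
```

Run:
```python
from h import *
im=cv2.imread("pics/w6.png",0).astype(float)
q,R,s=where()
for c in(299,341): print(c,im[200:240,c-3:c+4].mean(1).astype(int))
v=im[205:215]
for r in(212,215,218,221): print(r,edge(im[r-1:r+2,270:375].mean(0),100,270))
print("keeper col 320",im[165:240,316:324].mean(1).astype(int))
```

```text
299 [ 73  73  72  74  75  75  75  76  75  75  75  74  72 145 166 175 189 188
 181 176 168 129  77  62  66  66  65  64  67  70  71  76  78  76  75  75
  75  81  85  84]
341 [100 100 104 125 134 135 132 131 131 132 131 130 132 139 159 172 180 193
 190 181 173 156 131 121 124 125 126 126 128 129 132 133 132 127 124 125
 125 122 118 115]
212 (np.float64(288.88), np.float64(341.76153846153846))
215 (np.float64(285.57142857142856), np.float64(358.1029411764706))
218 (np.float64(285.1267605633803), np.float64(358.696261682243))
221 (np.float64(285.1476510067114), np.float64(358.66037735849056))
keeper col 320 [ 74  75  74  75  76  74  75  75  74  74  74  74  74  73  73  74  74  74
  74  74  73  73  73  73  73  73  68 121 161 177 179 179 181 156 135 133
 133 130 171 180 179 179 179 179 179 179 179 180 158 162 173 184 192 183
 177 168 148 166 173 174 178 179 179 179 179 179 179 179 179 179 180 182
 156 135 130]
```

Bar at y≈51 mm, z≈118 mm, and the lip front at y≈43 mm. I'll feel for the ledge.

{"method": "step_arm", "body": {"commands": [{"travel": [0, 0, 0.001], "turn": [0, 0, 0]}, {"travel": [0, 0, 0.002], "turn": [0, 0, 0]}, {"travel": [0, 0, 0.002], "turn": [0, 0, 0]}]}}

```text
time: 10.65
position: [0.582, 0.077, 0.1077]
tool_rot: [2.376, 2.054, -0.001]
ft_force: [2.6, -1.8, 2.3]
grip_width: 0.462
grip_force: 8.0
```

{"method": "step_arm", "body": {"commands": [{"travel": [0, 0, 0.001], "turn": [0, 0, 0]}, {"travel": [0, 0, 0.002], "turn": [0, 0, 0]}, {"travel": [0, 0, 0.002], "turn": [0, 0, 0]}]}}

```text
time: 10.95
position: [0.5821, 0.0772, 0.1067]
tool_rot: [2.376, 2.054, 0.0]
ft_force: [1.2, -1.9, 9.2]
grip_width: 0.467
grip_force: 8.0
```

{"method": "step_arm", "body": {"commands": [{"travel": [0, 0, 0.001], "turn": [0, 0, 0]}, {"travel": [0, 0, 0.002], "turn": [0, 0, 0]}, {"travel": [0, 0, 0.002], "turn": [0, 0, 0]}]}}

```text
time: 11.25
position: [0.5821, 0.0773, 0.1051]
tool_rot: [2.377, 2.054, 0.0]
ft_force: [-1.6, -2.1, 9.6]
grip_width: 0.465
grip_force: 8.0
```

The ledge is felt at about 9 N. I'll raise about 4.5 mm to free it, then draw back toward the post.

{"method": "step_arm", "body": {"commands": [{"travel": [0, 0, -0.002], "turn": [0, 0, 0]}, {"travel": [0, 0, -0.0045], "turn": [0, 0, 0]}, {"travel": [0, 0, -0.0045], "turn": [0, 0, 0]}]}}

```text
time: 11.55
position: [0.582, 0.0778, 0.1078]
tool_rot: [2.376, 2.055, -0.0]
ft_force: [3.2, -1.2, -1.2]
grip_width: 0.464
grip_force: 8.0
```

{"method": "step_arm", "body": {"commands": [{"travel": [-0.002, 0, 0], "turn": [0, 0, 0]}, {"travel": [-0.004, 0, 0], "turn": [0, 0, 0]}, {"travel": [-0.006, 0, 0], "turn": [0, 0, 0]}, {"travel": [-0.006, 0, 0], "turn": [0, 0, 0]}]}}

```text
time: 11.95
position: [0.5813, 0.0739, 0.1078]
tool_rot: [-2.374, -2.056, -0.003]
ft_force: [4.4, 2.5, -1.6]
grip_width: 0.465
grip_force: 8.0
```

{"method": "step_arm", "body": {"commands": [{"travel": [-0.001, 0, 0], "turn": [0, 0, 0]}, {"travel": [-0.002, 0, 0], "turn": [0, 0, 0]}, {"travel": [-0.002, 0, 0], "turn": [0, 0, 0]}]}}

```text
time: 12.25
position: [0.581, 0.0719, 0.1078]
tool_rot: [-2.374, -2.056, -0.003]
ft_force: [4.0, 2.3, -1.5]
grip_width: 0.466
grip_force: 8.0
```

Run:
```python
from h import *
q,R,s=where();to([0,.03,.1]);im=ctrl.get_image("wrist")[:,:,::-1];cv2.imwrite("pics/w7.png",im);g=cv2.cvtColor(im,cv2.COLOR_BGR2GRAY).astype(float)
print(g[195:250,296:303].mean(1).astype(int))
print("k",g[165:250,316:324].mean(1).astype(int))
```

```text
t 12.25 at [0.0004 0.0289 0.0958] travel [ 0.0011 -0.0004 -0.0042] turn [ 0.0131 -0.1298  0.4373] F [ 3.592   2.9068 -1.5339] grip 0.46585495276825084
[ 75  75  75  74  75  75  75  75  75  75  75  75  75  75  75  75  74  74
  70 115 158 174 182 195 188 181 175 165 113  71  68  69  69  71  78  83
  93 101 105 105 102 101 102 103 104 104 104 103 103 103 102 103 104  83
  77]
k [ 76  76  77  77  76  76  76  76  76  76  76  75  76  77  76  76  76  74
  80 124 174 183 181 181 184 150 134 135 132 162 180 182 181 182 181 182
 181 181 181 181 181 181 181 181 181 181 181 181 182 162 158 170 178 193
 194 185 177 165 148 159 179 183 182 171 143 132 146 192 199 198 197 196
 197 199 200 200 198 208 208 200 197 198 203 135  71]
```

{"method": "step_arm", "body": {"commands": [{"travel": [-0.001, 0, 0], "turn": [0, 0, 0]}, {"travel": [-0.003, 0, 0], "turn": [0, 0, 0]}, {"travel": [-0.003, 0, 0], "turn": [0, 0, 0]}]}}

```text
time: 12.6
position: [0.5805, 0.069, 0.1078]
tool_rot: [-2.374, -2.056, -0.003]
ft_force: [4.5, 3.5, -0.4]
grip_width: 0.464
grip_force: 8.0
```

{"method": "step_arm", "body": {"commands": [{"travel": [-0.001, 0, 0], "turn": [0, 0, 0]}, {"travel": [-0.002, 0, 0], "turn": [0, 0, 0]}, {"travel": [-0.002, 0, 0], "turn": [0, 0, 0]}]}}

```text
time: 12.9
position: [0.5802, 0.0672, 0.1078]
tool_rot: [-2.374, -2.056, -0.003]
ft_force: [4.5, 3.0, -1.3]
grip_width: 0.461
grip_force: 8.0
```

Run:
```python
from h import *
q,R,s=where();to([0,.03,.1]);im=ctrl.get_image("wrist")[:,:,::-1];cv2.imwrite("pics/w8.png",im);g=cv2.cvtColor(im,cv2.COLOR_BGR2GRAY).astype(float)
print(g[195:250,296:303].mean(1).astype(int))
print("k",g[180:250,316:324].mean(1).astype(int))
```

```text
t 12.9 at [0.0004 0.0241 0.0958] travel [ 0.0059 -0.0004 -0.0042] turn [ 0.0118 -0.1441  0.4444] F [ 4.0193  3.674  -1.2525] grip 0.46106606728550636
[ 75  75  75  73  76  76  76  74  76  75  76  75  76  75  75  76  77  74
  71 144 169 178 187 197 182 175 168 154 118  98  99 100  99  98  98 100
  99 100 104 107 105 102 104 104 105 104 104 105  96  82  78  78  79  72
  79]
k [183 185 153 135 135 135 175 184 183 182 182 183 182 182 183 182 183 182
 182 182 182 182 182 182 182 182 183 182 182 182 182 182 182 184 163 164
 174 184 198 195 154 133 131 190 201 199 198 197 198 200 200 201 200 202
 205 200 197 198 198 198 198 198 198 196 184 181 183 189 125  73]
```

The bar at column 299 spans rows 213–223, but at column 320 the lip covers it from row 220. It is going under the lip. I'll draw it on to the post.

{"method": "step_arm", "body": {"commands": [{"travel": [-0.001, 0, 0], "turn": [0, 0, 0]}, {"travel": [-0.002, 0, 0], "turn": [0, 0, 0]}, {"travel": [-0.002, 0, 0], "turn": [0, 0, 0]}]}}

```text
time: 13.25
position: [0.58, 0.0654, 0.1078]
tool_rot: [-2.373, -2.056, -0.003]
ft_force: [4.2, 3.5, -0.5]
grip_width: 0.463
grip_force: 8.0
```

{"method": "step_arm", "body": {"commands": [{"travel": [-0.001, 0, 0], "turn": [0, 0, 0]}, {"travel": [-0.002, 0, 0], "turn": [0, 0, 0]}, {"travel": [-0.002, 0, 0], "turn": [0, 0, 0]}]}}

```text
time: 13.55
position: [0.5798, 0.0641, 0.1078]
tool_rot: [-2.373, -2.056, -0.004]
ft_force: [3.9, 4.2, -0.9]
grip_width: 0.466
grip_force: 8.0
```

Run:
```python
from h import *
q,R,s=where();to([0,.03,.1]);im=ctrl.get_image("wrist")[:,:,::-1];cv2.imwrite("pics/w9.png",im);g=cv2.cvtColor(im,cv2.COLOR_BGR2GRAY).astype(float)
print(g[195:250,296:303].mean(1).astype(int))
print("k",g[180:250,316:324].mean(1).astype(int))
```

```text
t 13.55 at [0.0004 0.021  0.0958] travel [ 0.0091 -0.0003 -0.0042] turn [ 0.0163 -0.1997  0.4735] F [ 3.2544  4.7765 -0.8737] grip 0.4659510992963129
[ 76  76  76  76  75  76  75  77  75  75  76  76  76  79  81  82  81  77
 116 154 169 177 196 194 188 186 179 136  99  97 100  99 101 105 101  99
 100 102 103 105 105 105 103  86  76  78  79  80  79  79  78  79  80  73
  79]
k [165 182 183 183 182 183 183 183 183 183 183 183 183 182 182 182 182 183
 182 182 182 183 183 182 182 182 182 183 182 183 182 183 184 165 146 137
 131 190 201 199 198 198 198 200 201 201 200 198 218 205 197 198 198 198
 198 198 198 200 185 178 181 181 184 187 167 102  66  71  71  79]
```

The bar is tucked under the lip and reaching the post. I'll release, rise, shut the fingers and move above the lever.

{"method": "step_arm", "body": {"commands": [{"travel": [0, 0, 0], "turn": [0, 0, 0]}, {"travel": [0, 0, 0], "turn": [0, 0, 0]}, {"travel": [0, 0, 0], "turn": [0, 0, 0]}, {"travel": [0, 0, -0.02], "turn": [0, 0, 0]}, {"travel": [0, 0, -0.05], "turn": [0, 0, 0]}], "gripper": 0.75}}

```text
time: 14.1
position: [0.5769, 0.0605, 0.1561]
tool_rot: [-2.374, -2.053, 0.009]
ft_force: [0.5, -0.0, -0.6]
grip_width: 0.735
grip_force: 0.0
```

{"method": "step_arm", "body": {"commands": [{"travel": [0, 0, -0.04], "turn": [0, 0, 0]}, {"travel": [0, 0, -0.08], "turn": [0, 0, 0]}, {"travel": [0, 0, -0.11], "turn": [0, 0, 0]}, {"travel": [0, 0, -0.13], "turn": [0, 0, 0]}, {"travel": [0, 0, -0.13], "turn": [0, 0, 0]}], "gripper": 0}}

```text
time: 14.6
position: [0.5805, 0.0607, 0.291]
tool_rot: [2.375, 2.053, 0.006]
ft_force: [-0.5, -0.2, 0.5]
grip_width: 0.381
grip_force: 0.0
```

Run:
```python
from h import *
to([0,-.079,.25])
w=ctrl.get_image("wrist")[:,:,::-1];sc=ctrl.get_image("scene")[:,:,::-1];cv2.imwrite("pics/w10.png",w);cv2.imwrite("pics/s10.png",sc)
c=np.zeros((600,800,3),np.uint8)
c[:300,:400]=cv2.resize(w[140:290,220:420],(400,300),interpolation=2)
c[300:,:]=cv2.resize(sc[150:240,230:430],(800,300),interpolation=2) if False else cv2.resize(sc[155:237,250:410],(800,300),interpolation=2)
c[:300,400:]=cv2.resize(w[170:245,270:370],(400,300),interpolation=2)
cv2.imwrite("pics/g10.png",cv2.convertScaleAbs(c,alpha=1.5,beta=15))
```

```text
t 14.6 at [0.0016 0.0178 0.279 ] travel [-0.0968 -0.0023  0.0288] turn [ 0.2267 -0.1032  0.3358] F [-0.4457 -0.2528  0.4519] grip 0.3807275957334363
```

View pics/g10.png

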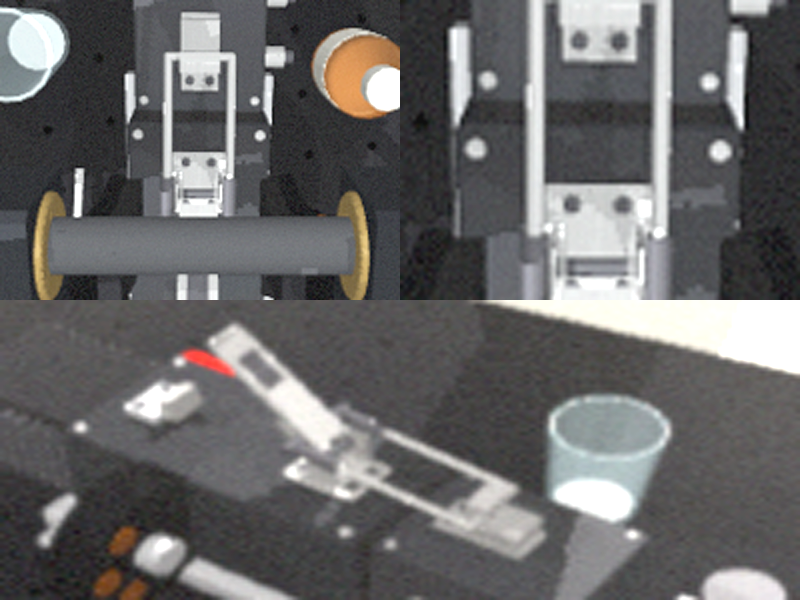

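The view confirms it: the bail is hooked under the keeper lip (scene crop 490,500) and the lever leans at about 0.85 rad, with its end at (225,335). Now above the lever, then feel down.

{"method": "step_arm", "body": {"commands": [{"travel": [-0.035, -0.001, 0], "turn": [0, 0, 0]}, {"travel": [-0.07, -0.002, 0], "turn": [0, 0, 0]}, {"travel": [-0.097, -0.002, 0.01], "turn": [0, 0, 0]}, {"travel": [-0.097, -0.002, 0.045], "turn": [0, 0, 0]}, {"travel": [-0.097, -0.002, 0.07], "turn": [0, 0, 0]}]}}

```text
time: 15.2
position: [0.5616, -0.036, 0.2147]
tool_rot: [-2.377, -2.05, 0.005]
ft_force: [0.2, 0.7, -0.5]
grip_width: 0.007
grip_force: 0.0
```

```bash
python3 -c "
from h import *
to([0,-.079,.19])"
```

```text
t 15.2 at [-0.0025 -0.0807  0.2027] travel [0.0017 0.0026 0.0127] turn [-0.2178  0.0326  0.2106] F [ 0.0592  0.7275 -0.5295] grip 0.007316445906846785
```

{"method": "step_arm", "body": {"commands": [{"travel": [0, 0.002, 0.004], "turn": [0, 0, 0]}, {"travel": [0, 0.002, 0.008], "turn": [0, 0, 0]}, {"travel": [0, 0.002, 0.008], "turn": [0, 0, 0]}]}}

```text
time: 15.5
position: [0.5656, -0.0347, 0.21]
tool_rot: [2.376, 2.056, -0.001]
ft_force: [0.2, -0.2, 0.9]
grip_width: 0.008
grip_force: 0.0
```

{"method": "step_arm", "body": {"commands": [{"travel": [0, 0, 0.004], "turn": [0, 0, 0]}, {"travel": [0, 0, 0.008], "turn": [0, 0, 0]}, {"travel": [0, 0, 0.008], "turn": [0, 0, 0]}]}}

```text
time: 15.8
position: [0.5654, -0.0347, 0.2018]
tool_rot: [-2.376, -2.055, -0.0]
ft_force: [-0.2, -0.6, 0.1]
grip_width: 0.005
grip_force: 0.0
```

{"method": "step_arm", "body": {"commands": [{"travel": [0, 0, 0.004], "turn": [0, 0, 0]}, {"travel": [0, 0, 0.008], "turn": [0, 0, 0]}, {"travel": [0, 0, 0.008], "turn": [0, 0, 0]}]}}

```text
time: 16.1
position: [0.5651, -0.0348, 0.1933]
tool_rot: [-2.375, -2.055, 0.001]
ft_force: [-0.1, -0.3, -0.8]
grip_width: 0.005
grip_force: 0.0
```

{"method": "step_arm", "body": {"commands": [{"travel": [0, 0, 0.004], "turn": [0, 0, 0]}, {"travel": [0, 0, 0.008], "turn": [0, 0, 0]}, {"travel": [0, 0, 0.008], "turn": [0, 0, 0]}]}}

```text
time: 16.4
position: [0.5651, -0.0348, 0.1852]
tool_rot: [-2.375, -2.055, 0.001]
ft_force: [-1.2, -0.4, -0.1]
grip_width: 0.01
grip_force: 0.0
```

{"method": "step_arm", "body": {"commands": [{"travel": [0, 0, 0.004], "turn": [0, 0, 0]}, {"travel": [0, 0, 0.008], "turn": [0, 0, 0]}, {"travel": [0, 0, 0.008], "turn": [0, 0, 0]}]}}

```text
time: 16.7
position: [0.5651, -0.0348, 0.1772]
tool_rot: [-2.375, -2.055, 0.001]
ft_force: [-0.6, 0.5, 0.5]
grip_width: 0.004
grip_force: 0.0
```

Run:
```python
from h import *
to([0,-.079,.19])
im=ctrl.get_image("scene")[:,:,::-1];cv2.imwrite("pics/s11.png",im)
m=ctrl.camera_model("scene");q,R,s=where()
def proj(p):
    X=RP.apply(np.array(p))+O;c=np.array(m['R'])@X+m['t'];return np.round([m['fx']*c[0]/c[2]+m['cx'],m['fy']*c[1]/c[2]+m['cy']],1)
for a in(.7,.8,.9,1.):
    print(a,[proj([x,-.045-.088*np.cos(a),.117+.088*np.sin(a)]) for x in(-.011,.011)])
g=cv2.cvtColor(cv2.imread("pics/s10.png"),cv2.COLOR_BGR2GRAY)
for r in range(155,190,2): print(r,g[r,286:330:2])
```

```text
t 16.7 at [ 0.0008 -0.079   0.1652] travel [-0.     -0.0008 -0.0248] turn [-0.0636  0.011   0.3695] F [-0.6436  0.4584  0.5124] grip 0.003937748949667626
0.7 [array([295.2, 162.5]), array([289.2, 168. ])]
0.8 [array([297.2, 161.4]), array([291.2, 166.9])]
0.9 [array([299.5, 160.6]), array([293.5, 166.1])]
1.0 [array([302.1, 160. ]), array([296.1, 165.6])]
155 [53 49 47 50 48 47 47 50 50 45 45 45 48 46 50 47 48 48 48 46 47 46]
157 [50 46 49 45 47 44 46 49 48 47 46 46 46 47 47 44 48 47 45 50 46 47]
159 [45 46 48 45 47 46 46 49 48 48 45 45 47 45 48 47 47 49 46 45 49 47]
161 [51 46 46 49 48 83 57 44 49 47 50 46 46 43 43 41 41 47 49 46 42 41]
163 [ 47  48  42  47  91 143 121  57  43  45  49  48  48  45  43  45  42  44
  45  42  43  46]
165 [ 46  45  46 121 121 137 140 112  49  44  48  49  46  46  45  39  47  44
  43  46  40  44]
167 [ 43  42  48 118 134 143 138 133  81  44  40  46  48  44  38  43  41  46
  43  42  39  39]
169 [ 65  79  75  76 140 141 124  80 127  78  44  40  47  45  42  46  44  44
  39  48  43  43]
171 [132  78  90  90 114 138  79  69  91 143  53  44  46  44  45  42  40  
[... 175 characters left out ...]
4  42  41  45  43
  47  41  43  43]
177 [ 97  89  57  61  57  61  78 141  90  75 134 151  81  43  45  39  35  40
  44  44  45  45]
179 [168 111  62  60  59  59  63 100 134 133 156 157 145  55  40  41  43  45
  44  43  44  44]
181 [106  95  72  62  61  64  59  66 107 153 157 157 158 124  51  38  47  44
  40  43  45  46]
183 [ 98  95  71  57  63  62  61  63  67 128 153 159 158 157 103  46  68  46
  40  46  44  38]
185 [ 95  69  57  59  57  57  59  62  59  78 132 157 158 155 151  97  78  74
  44  39  44  45]
187 [ 69  40  42  57  56  57  61  65  60  66  97 151 154 158 157 149  71  70
  83  89  42  42]
189 [ 50  51  50  58  54  59  60  59  63  70  98 121 154 156 154 155 128  73
  67  79  58  44]
```

{"method": "step_arm", "body": {"commands": [{"travel": [0, 0, 0.004], "turn": [0, 0, 0]}, {"travel": [0, 0, 0.008], "turn": [0, 0, 0]}, {"travel": [0, 0, 0.008], "turn": [0, 0, 0]}]}}

```text
time: 17.05
position: [0.5651, -0.0348, 0.1692]
tool_rot: [-2.375, -2.055, 0.001]
ft_force: [-0.1, -0.1, -0.2]
grip_width: 0.008
grip_force: 0.0
```

{"method": "step_arm", "body": {"commands": [{"travel": [0, 0, 0.004], "turn": [0, 0, 0]}, {"travel": [0, 0, 0.008], "turn": [0, 0, 0]}, {"travel": [0, 0, 0.008], "turn": [0, 0, 0]}]}}

```text
time: 17.35
position: [0.565, -0.0348, 0.1612]
tool_rot: [-2.375, -2.055, 0.002]
ft_force: [0.5, 1.0, -0.7]
grip_width: 0.008
grip_force: 0.0
```

Run:
```python
from h import *
to([0,-.079,.15])
im=ctrl.get_image("scene")[:,:,::-1];cv2.imwrite("pics/s12.png",im)
g=cv2.cvtColor(im,cv2.COLOR_BGR2GRAY)
for r in range(155,190,2): print(r,g[r,286:330:2])
```

```text
t 17.35 at [ 0.0007 -0.079   0.1492] travel [-0.     -0.0007 -0.0008] turn [-0.0693  0.0139  0.3726] F [ 0.3728  1.0384 -0.7413] grip 0.008209828817061268
155 [43 52 48 49 43 40 39 42 48 87 94 49 41 38 41 45 43 46 50 49 49 45]
157 [46 47 48 46 51 45 42 40 48 74 77 86 41 39 41 44 47 48 45 48 45 45]
159 [49 55 47 45 44 40 34 46 69 70 68 82 40 44 45 44 48 45 43 46 45 47]
161 [45 61 53 46 39 42 43 67 69 54 47 44 41 35 41 44 45 46 43 46 43 46]
163 [45 49 46 41 37 48 61 68 49 34 31 34 37 43 43 43 48 41 44 47 46 45]
165 [43 45 41 42 45 66 65 49 31 29 32 39 38 42 43 41 45 45 44 46 41 42]
167 [41 34 36 31 37 64 51 35 31 29 33 32 29 42 42 43 43 45 44 47 40 42]
169 [33 31 33 30 39 78 48 31 36 35 32 31 33 41 38 41 40 44 44 45 42 43]
171 [ 25  40  35  30  45 116  50  28  32  28  37  35  29  42  40  42  46  41
  41  45  45  42]
173 [ 33  43  46  32  36 104  80  30  30  28  32  33  37  43  42  44  45  43
  47  41  44  46]
175 [ 32  24  33  30  35  86 102  81  48  31  33  84  40  44  38  43  46  44
  41  40  48  49]
177 [ 92  76  33  30  47  60  79 115  70  52  78 145  84  40  43  41  34  36
  44  43  46  39]
179 [165 111  54  44  58  58  62  96 107  96 121 153 148  53  46  35  46  42
  43  42  40  44]
181 [107  95  66  57  58  64  65  69 102 118 119 140 153 126  45  46  46  46
  42  43  42  43]
183 [ 96  94  72  57  60  62  63  67  67 114 121 123 155 154 104  43  68  48
  39  43  44  41]
185 [ 98  72  52  58  59  59  66  65  63  80 112 125 156 154 151 101  77  77
  50  41  44  45]
187 [ 64  35  40  55  57  56  59  66  64  69  98 124 154 156 154 150  67  71
  76  69  43  46]
189 [ 49  53  55  58  57  58  62  61  59  68  97 112 153 158 154 158 126  69
  59  60  56  46]
```

{"method": "step_arm", "body": {"commands": [{"travel": [0, 0, 0.004], "turn": [0, 0, 0]}, {"travel": [0, 0, 0.004], "turn": [0, 0, 0]}]}}

```text
time: 17.6
position: [0.5655, -0.0348, 0.1576]
tool_rot: [-2.376, -2.055, 0.0]
ft_force: [0.3, 1.4, -0.2]
grip_width: 0.005
grip_force: 0.1
```

{"method": "step_arm", "body": {"commands": [{"travel": [0, 0, 0.004], "turn": [0, 0, 0]}, {"travel": [0, 0, 0.004], "turn": [0, 0, 0]}]}}

```text
time: 17.8
position: [0.5657, -0.0347, 0.1538]
tool_rot: [2.376, 2.055, 0.001]
ft_force: [1.2, 0.3, 1.2]
grip_width: -0.0
grip_force: 0.4
```

{"method": "step_arm", "body": {"commands": [{"travel": [0, 0, 0.004], "turn": [0, 0, 0]}, {"travel": [0, 0, 0.004], "turn": [0, 0, 0]}]}}

```text
time: 18.0
position: [0.5656, -0.0348, 0.1497]
tool_rot: [2.376, 2.055, 0.0]
ft_force: [0.8, 0.1, 0.2]
grip_width: 0.003
grip_force: 0.5
```

Contact is faint, with the lever moving under light force. I'll follow its arc.

{"method": "step_arm", "body": {"commands": [{"travel": [-0.004, 0, 0.004], "turn": [0, 0, 0]}, {"travel": [-0.008, 0, 0.008], "turn": [0, 0, 0]}, {"travel": [-0.012, 0, 0.012], "turn": [0, 0, 0]}, {"travel": [-0.012, 0, 0.012], "turn": [0, 0, 0]}]}}

```text
time: 18.4
position: [0.563, -0.0478, 0.1371]
tool_rot: [-2.377, -2.053, 0.002]
ft_force: [0.4, 0.1, 0.9]
grip_width: 0.006
grip_force: 0.1
```

{"method": "step_arm", "body": {"commands": [{"travel": [-0.004, 0, 0.004], "turn": [0, 0, 0]}, {"travel": [-0.008, 0, 0.008], "turn": [0, 0, 0]}, {"travel": [-0.012, 0, 0.012], "turn": [0, 0, 0]}, {"travel": [-0.012, 0, 0.012], "turn": [0, 0, 0]}]}}

```text
time: 18.8
position: [0.5614, -0.06, 0.1252]
tool_rot: [-2.377, -2.053, 0.002]
ft_force: [-0.4, -0.2, 0.4]
grip_width: 0.006
grip_force: 0.0
```

Run:
```python
from h import *
to([0,-.1145,.1])
im=ctrl.get_image("scene")[:,:,::-1];cv2.imwrite("pics/s13.png",im)
m=ctrl.camera_model("scene")
def proj(p):
    X=RP.apply(np.array(p))+O;c=np.array(m['R'])@X+m['t'];return np.round([m['fx']*c[0]/c[2]+m['cx'],m['fy']*c[1]/c[2]+m['cy']],1)
for a in(0,.2,.4,.6,.8):
    print(a,[proj([.011,-.045-r*np.cos(a),.117+r*np.sin(a)]) for r in (.088,.04)])
g=cv2.cvtColor(im,cv2.COLOR_BGR2GRAY)
for r in range(165,205,2): print(r,g[r,270:326:2])
```

```text
t 18.8 at [ 0.0009 -0.1044  0.1132] travel [-0.01   -0.0009  0.0132] turn [-0.06    0.0647  0.2856] F [-0.3894 -0.2803  0.391 ] grip 0.006441062289182804
0 [array([283.5, 182.4]), array([300. , 190.8])]
0.2 [array([283.6, 177.3]), array([300.1, 188.5])]
0.4 [array([284.9, 172.9]), array([300.9, 186.6])]
0.6 [array([287.5, 169.4]), array([302.1, 185.1])]
0.8 [array([291.2, 166.9]), array([303.9, 184.1])]
165 [45 39 47 46 45 46 43 45 40 35 38 44 76 84 86 35 39 39 41 42 46 45 45 43
 42 46 49 48]
167 [43 48 46 46 45 44 42 41 40 35 32 59 73 64 92 43 38 37 48 44 40 46 42 45
 48 49 46 48]
169 [44 59 53 48 55 54 41 43 42 47 55 68 63 46 62 39 32 42 44 43 42 42 44 42
 39 43 45 41]
171 [42 41 46 42 44 42 44 36 33 61 68 63 35 27 38 29 33 37 44 36 48 41 45 45
 43 46 40 46]
173 [35 40 41 39 48 44 38 31 55 66 60 37 31 31 30 32 40 34 45 45 44 43 42 38
 45 44 45 44]
175 [32 28 32 35 36 35 26 30 67 85 51 30 29 25 29 32 37 40 39 43 39 43 46 40
 42 44 46 46]
177 [ 29  28  29  33  35  28  26  28  87 176  55  24  28  21  31  32  52  59
  45  41  43  41  40  44  36  38  44  45]
179 [ 30  23  26  22  28  25
[... 818 characters left out ...]
 52  54  53  46  57  59  57  55  52  58  62  60  57  58  60  94
 102 106 129 133 120  75  94  94 115  70]
195 [ 40  49  54  59  59  62  53  50  49  43  43  53  62  61  58  65  61  64
  74  61  95 124 140  97  77  83  95  64]
197 [ 30  35  39  48  63  54  38  41  44  34  42  39  47  54  60  61  59  56
  58  66  70  96 114 111  97 103  94  50]
199 [ 29  37  33  34  31  29  38  38  42  40  40  41  42  42  45  55  62  57
  49  68  62  67  90 117 115 112 109  98]
201 [ 36  29  26  28  28  20  23  35  39  44  37  39  37  41  41  38  39  38
  57 120  80  72  71 101 117 111 110  68]
203 [ 29  27  29  26  26  24  16  16  22  36  37  39  42  43  42  38  37  38
  57 109 113 103  81  97 124 112 111 105]
```

The lever follows, now at about 0.2 rad with under 1 N. I'll continue to level.

{"method": "step_arm", "body": {"commands": [{"travel": [-0.003, 0, 0.003], "turn": [0, 0, 0]}, {"travel": [-0.006, 0, 0.006], "turn": [0, 0, 0]}, {"travel": [-0.009, 0, 0.01], "turn": [0, 0, 0]}, {"travel": [-0.009, 0, 0.01], "turn": [0, 0, 0]}]}}

```text
time: 19.25
position: [0.5601, -0.0683, 0.1152]
tool_rot: [-2.377, -2.054, 0.002]
ft_force: [-0.3, -0.6, 0.8]
grip_width: 0.005
grip_force: 0.0
```

{"method": "step_arm", "body": {"commands": [{"travel": [0, 0, 0.002], "turn": [0, 0, 0]}, {"travel": [0, 0, 0.003], "turn": [0, 0, 0]}, {"travel": [0, 0, 0.003], "turn": [0, 0, 0]}]}}

```text
time: 19.55
position: [0.5607, -0.0674, 0.1128]
tool_rot: [-2.376, -2.055, 0.0]
ft_force: [0.9, -0.6, 0.5]
grip_width: 0.003
grip_force: 0.0
```

{"method": "step_arm", "body": {"commands": [{"travel": [0, 0, 0.001], "turn": [0, 0, 0]}, {"travel": [0, 0, 0.002], "turn": [0, 0, 0]}, {"travel": [0, 0, 0.002], "turn": [0, 0, 0]}]}}

```text
time: 19.85
position: [0.5608, -0.0674, 0.1109]
tool_rot: [-2.376, -2.055, -0.0]
ft_force: [0.2, 0.5, -0.8]
grip_width: 0.004
grip_force: 0.0
```

{"method": "step_arm", "body": {"commands": [{"travel": [0, 0, 0.001], "turn": [0, 0, 0]}, {"travel": [0, 0, 0.002], "turn": [0, 0, 0]}, {"travel": [0, 0, 0.002], "turn": [0, 0, 0]}]}}

```text
time: 20.15
position: [0.5608, -0.0675, 0.1089]
tool_rot: [2.376, 2.055, 0.0]
ft_force: [-0.1, 0.4, 0.4]
grip_width: 0.003
grip_force: 0.1
```

{"method": "step_arm", "body": {"commands": [{"travel": [0, 0, 0.001], "turn": [0, 0, 0]}, {"travel": [0, 0, 0.002], "turn": [0, 0, 0]}]}}

```text
time: 20.35
position: [0.5609, -0.0674, 0.1072]
tool_rot: [2.376, 2.055, 0.001]
ft_force: [-0.4, -0.2, 2.2]
grip_width: 0.007
grip_force: 1.1
```

{"method": "step_arm", "body": {"commands": [{"travel": [0, 0, 0.001], "turn": [0, 0, 0]}, {"travel": [0, 0, 0.001], "turn": [0, 0, 0]}]}}

```text
time: 20.55
position: [0.5609, -0.0674, 0.106]
tool_rot: [2.376, 2.055, 0.001]
ft_force: [-0.8, 0.6, 2.4]
grip_width: 0.008
grip_force: 0.8
```

{"method": "step_arm", "body": {"commands": [{"travel": [0, 0, 0.001], "turn": [0, 0, 0]}, {"travel": [0, 0, 0.001], "turn": [0, 0, 0]}]}}

```text
time: 20.75
position: [0.5609, -0.0673, 0.105]
tool_rot: [-2.376, -2.055, -0.0]
ft_force: [0.3, 0.6, 1.3]
grip_width: 0.009
grip_force: 1.0
```

{"method": "step_arm", "body": {"commands": [{"travel": [0, 0, 0.001], "turn": [0, 0, 0]}, {"travel": [0, 0, 0.001], "turn": [0, 0, 0]}]}}

```text
time: 20.95
position: [0.5609, -0.0673, 0.104]
tool_rot: [-2.376, -2.055, -0.001]
ft_force: [-0.8, 1.6, 2.9]
grip_width: 0.005
grip_force: 1.1
```

Run:
```python
from h import *
to([0,-.1145,.09])
im=ctrl.get_image("scene")[:,:,::-1];cv2.imwrite("pics/s14.png",im)
m=ctrl.camera_model("scene")
def proj(p):
    X=RP.apply(np.array(p))+O;c=np.array(m['R'])@X+m['t'];return np.round([m['fx']*c[0]/c[2]+m['cx'],m['fy']*c[1]/c[2]+m['cy']],1)
for a in(.1,0,-.1,-.2,-.3):
    print(a,[proj([.011,-.045-r*np.cos(a),.117+r*np.sin(a)]) for r in (.088,.04)])
g=cv2.cvtColor(im,cv2.COLOR_BGR2GRAY)
for r in range(171,203,2): print(r,g[r,270:326:2])
```

```text
t 20.95 at [ 0.0015 -0.1117  0.092 ] travel [-0.0028 -0.0016  0.002 ] turn [ 0.0138 -0.0203  0.3807] F [-0.9809  1.4217  2.9448] grip 0.0049546076746009625
0.1 [array([283.4, 179.8]), array([300. , 189.6])]
0 [array([283.5, 182.4]), array([300. , 190.8])]
-0.1 [array([283.9, 185.1]), array([300.1, 192. ])]
-0.2 [array([284.6, 187.9]), array([300.3, 193.3])]
-0.3 [array([285.5, 190.7]), array([300.7, 194.7])]
171 [42 43 42 44 43 37 40 39 37 35 50 80 92 51 38 35 33 36 44 40 41 44 43 38
 41 43 43 46]
173 [45 39 41 42 40 42 46 39 26 34 59 67 66 68 33 34 40 40 44 48 41 42 43 44
 45 45 44 45]
175 [53 44 42 56 47 38 42 35 36 54 67 60 60 48 32 54 47 42 41 40 39 39 43 41
 39 45 44 43]
177 [44 45 45 49 44 41 38 37 55 67 53 34 25 31 32 84 83 60 47 43 42 41 40 44
 38 40 40 44]
179 [32 43 35 43 41 35 33 55 64 54 30 27 26 31 28 59 70 88 71 49 39 44 41 43
 40 38 43 43]
181 [31 37 33 34 37 30 37 66 67 30 25 26 26 29 26 59 65 64 69 83 50 43 40 39
 43 45 46 43]
183 [25 25 26 34 28 27 31 69 93 44 23 26 27 33 25 61 63 67 62 68 64 50 46 39
 43 40 41 41]
185 [ 25  25  27  29  26  26  33 102 165  54  25  2
[... 319 characters left out ...]
 54  44  30  29  37  35  34  34  39  43  51  91 111 127 129 130
 131 129 130 120 111 115 101 121 112  67]
193 [ 54  56  58  57  52  43  53  44  41  40  41  40  36  36  41  69  95 118
 126 129 132 121 114  88  87  84 116  69]
195 [ 37  51  54  51  62  59  46  39  41  40  41  44  42  39  37  35  41  99
 101  98 104 114 140  96  76  81  91  64]
197 [ 36  32  39  51  57  57  43  41  36  37  40  43  39  47  40  39  39  58
  74  63  78 116 151 125  97 102  91  61]
199 [ 32  34  36  29  30  32  39  40  40  36  38  40  40  43  42  40  35  42
  54  64  73  66  81 131 115 111 110  97]
201 [ 29  31  28  19  20  27  21  32  36  37  41  43  43  41  36  39  40  38
  57  94  63  62  81  96 111 114 108  71]
```

{"method": "step_arm", "body": {"commands": [{"travel": [0, 0, 0.0007], "turn": [0, 0, 0]}, {"travel": [0, 0, 0.0007], "turn": [0, 0, 0]}]}}

```text
time: 21.2
position: [0.5609, -0.0673, 0.1033]
tool_rot: [-2.376, -2.055, -0.001]
ft_force: [-0.0, 1.3, 2.5]
grip_width: 0.002
grip_force: 1.2
```

{"method": "step_arm", "body": {"commands": [{"travel": [0, 0, 0.0007], "turn": [0, 0, 0]}, {"travel": [0, 0, 0.0007], "turn": [0, 0, 0]}]}}

```text
time: 21.4
position: [0.5609, -0.0674, 0.1025]
tool_rot: [2.376, 2.055, 0.0]
ft_force: [0.1, 1.9, 2.8]
grip_width: 0.003
grip_force: 1.1
```

{"method": "step_arm", "body": {"commands": [{"travel": [0, 0, 0.0007], "turn": [0, 0, 0]}, {"travel": [0, 0, 0.0007], "turn": [0, 0, 0]}]}}

```text
time: 21.6
position: [0.5608, -0.0675, 0.1018]
tool_rot: [2.376, 2.055, 0.0]
ft_force: [-0.1, 1.2, 2.7]
grip_width: 0.007
grip_force: 1.1
```

{"method": "step_arm", "body": {"commands": [{"travel": [0, 0, 0.0007], "turn": [0, 0, 0]}, {"travel": [0, 0, 0.0007], "turn": [0, 0, 0]}]}}

```text
time: 21.8
position: [0.5608, -0.0677, 0.101]
tool_rot: [2.376, 2.055, -0.0]
ft_force: [0.8, 1.2, 3.3]
grip_width: 0.008
grip_force: 1.0
```

{"method": "step_arm", "body": {"commands": [{"travel": [0, 0, 0.0007], "turn": [0, 0, 0]}, {"travel": [0, 0, 0.0007], "turn": [0, 0, 0]}]}}

```text
time: 22.0
position: [0.5601, -0.0681, 0.0998]
tool_rot: [-2.376, -2.055, 0.002]
ft_force: [-0.2, -0.3, -0.1]
grip_width: 0.008
grip_force: 0.0
```

{"method": "step_arm", "body": {"commands": [{"travel": [0, 0, 0.0007], "turn": [0, 0, 0]}, {"travel": [0, 0, 0.0007], "turn": [0, 0, 0]}]}}

```text
time: 22.2
position: [0.5604, -0.0678, 0.0993]
tool_rot: [-2.376, -2.055, 0.001]
ft_force: [-0.2, -0.4, 0.3]
grip_width: 0.006
grip_force: 0.0
```

The force rose to 3.3 N then fell to zero, which looks like the snap. I'll feel gently for the stop to confirm.

{"method": "step_arm", "body": {"commands": [{"travel": [0, 0, 0.0005], "turn": [0, 0, 0]}, {"travel": [0, 0, 0.0005], "turn": [0, 0, 0]}]}}

```text
time: 22.4
position: [0.5606, -0.0677, 0.0992]
tool_rot: [-2.376, -2.055, 0.0]
ft_force: [-0.6, -0.1, 0.6]
grip_width: 0.002
grip_force: 0.2
```

{"method": "step_arm", "body": {"commands": [{"travel": [0, 0, 0.0005], "turn": [0, 0, 0]}, {"travel": [0, 0, 0.0005], "turn": [0, 0, 0]}]}}

```text
time: 22.6
position: [0.5608, -0.0676, 0.0989]
tool_rot: [-2.376, -2.055, -0.0]
ft_force: [-0.4, -1.0, 1.4]
grip_width: 0.005
grip_force: 0.7
```

{"method": "step_arm", "body": {"commands": [{"travel": [0, 0, 0.0005], "turn": [0, 0, 0]}, {"travel": [0, 0, 0.0005], "turn": [0, 0, 0]}]}}

```text
time: 22.8
position: [0.5608, -0.0676, 0.0986]
tool_rot: [-2.376, -2.055, -0.0]
ft_force: [-1.7, -0.9, 4.5]
grip_width: 0.006
grip_force: 1.9
```

{"method": "step_arm", "body": {"commands": [{"travel": [0, 0, 0.0005], "turn": [0, 0, 0]}, {"travel": [0, 0, 0.0005], "turn": [0, 0, 0]}]}}

```text
time: 23.0
position: [0.5608, -0.0676, 0.0984]
tool_rot: [-2.376, -2.055, -0.001]
ft_force: [-2.7, -0.2, 6.8]
grip_width: 0.006
grip_force: 3.0
```

Everything fits: the lever went over centre, rested on the catch, snapped at 3.3 N, dropped about 1.8 mm, and is now firm on the stop. I'll withdraw upward and check.

{"method": "step_arm", "body": {"commands": [{"travel": [0, 0, -0.01], "turn": [0, 0, 0]}, {"travel": [0, 0, -0.04], "turn": [0, 0, 0]}, {"travel": [0, 0, -0.08], "turn": [0, 0, 0]}, {"travel": [0, 0, -0.12], "turn": [0, 0, 0]}, {"travel": [0, 0, -0.16], "turn": [0, 0, 0]}]}}

```text
time: 23.5
position: [0.5608, -0.0674, 0.2596]
tool_rot: [2.376, 2.055, 0.001]
ft_force: [0.7, -0.3, -0.5]
grip_width: 0.005
grip_force: 0.0
```

{"method": "step_arm", "body": {"commands": [{"travel": [0.05, 0, -0.03], "turn": [0, 0, 0]}, {"travel": [0.1, 0, -0.05], "turn": [0, 0, 0]}, {"travel": [0.15, 0, -0.05], "turn": [0, 0, 0]}, {"travel": [0.19, 0, -0.05], "turn": [0, 0, 0]}, {"travel": [0.19, 0, -0.05], "turn": [0, 0, 0]}]}}

```text
time: 24.0
position: [0.5876, 0.1313, 0.307]
tool_rot: [-2.359, -2.069, -0.003]
ft_force: [0.2, -0.2, -0.7]
grip_width: 0.003
grip_force: 0.0
```

Run:
```python
from h import *
to([0,0,.2])
im=ctrl.get_image("scene")[:,:,::-1];cv2.imwrite("pics/s15.png",im)
m=ctrl.camera_model("scene")
def proj(p):
    X=RP.apply(np.array(p))+O;c=np.array(m['R'])@X+m['t'];return np.round([m['fx']*c[0]/c[2]+m['cx'],m['fy']*c[1]/c[2]+m['cy']],1)
for a in(0,-.1,-.2,-.3):
    print(a,[proj([x,-.045-r*np.cos(a),.117+r*np.sin(a)+.004]) for r in (.088,.04) for x in (-.011,.011)])
g=cv2.cvtColor(im,cv2.COLOR_BGR2GRAY)
for r in range(176,206,1): print(r,g[r,272:322:2])
a=cv2.imread("pics/s10.png");d=cv2.absdiff(a,im).max(2)>45
ys,xs=np.where(d[150:320,180:540]);print("changed box",xs.min()+180,xs.max()+180,ys.min()+150,ys.max()+150)
```

```text
t 24.0 at [-0.002   0.0886  0.295 ] travel [-0.089   0.0003  0.0946] turn [-0.078  -0.2276  1.1486] F [ 0.2273 -0.1416 -0.6554] grip 0.002676708786788371
0 [array([289.2, 175.8]), array([283.4, 181.2]), array([305.5, 184. ]), array([299.9, 189.6])]
-0.1 [array([289.5, 178.6]), array([283.8, 183.9]), array([305.6, 185.3]), array([300. , 190.8])]
-0.2 [array([290.1, 181.4]), array([284.5, 186.7]), array([305.9, 186.6]), array([300.3, 192.1])]
-0.3 [array([291. , 184.2]), array([285.4, 189.6]), array([306.3, 187.9]), array([300.7, 193.5])]
176 [52 51 50 56 57 75 64 66 68 61 59 65 68 84 88 68 49 50 46 47 47 48 46 45
 42]
177 [ 53  52  52  62  67 105  81  96  89  63  64  65  63  67  84  86  61  44
  47  46  52  45  47  45  46]
178 [ 52  48  60  61 109 128 132 147 118  63  62  63  61  64  70  85  79  54
  47  48  46  46  47  45  49]
179 [ 50  55  59  71 163 139 171 166 114  62  60  61  64  64  64  69  87  74
  54  48  47  45  51  48  48]
180 [ 49  57  59 110 198 178 179 138 101  67  60  59  65  61  63  61  73  81
  72  47  47  49  45  45  47]
181 [ 53  58  74 163 201 186 166 106  98  76  5
[... 1930 characters left out ...]
8  43  40  39  44  45  67
  69  71  67  78 123 100 100]
200 [38 31 30 26 28 45 57 62 66 63 63 64 53 35 41 42 40 56 65 63 65 64 96 99
 99]
201 [ 37  31  32  28  26  31  48  60  57  58  62  64  62  44  41  36  41  59
  88  63  67  66  85 103 100]
202 [ 29  27  30  23  26  31  27  49  64  61  65  63  63  49  41  36  44  71
 115  89  63  70 119 114 106]
203 [ 29  29  32  33  28  24  27  34  59  62  60  62  60  59  38  42  44  59
 109 112  79  67 136 146 132]
204 [ 23  26  20  24  27  27  26  26  48  59  62  62  59  59  55  37  41  43
  73 106  95  83 102 147 155]
205 [ 28  33  28  24  29  25  24  20  38  54  64  60  58  59  59  47  42  44
  44  72  96 110  89 119 156]
changed box 286 397 150 278
```

The lever end corners at (291,184) and (286,189) put it at about -0.28 rad. That is down in the closed range, and the arm is clear. Handing in.

```bash
python3 -c "
from bench import ctrl
print(ctrl.close_job())"
```

```text
the job is handed in; nothing more can be done
None
```

I handed the job in at 24 s. The head is against the gasket (last push about 7.6 N), the bail is hooked under the keeper lip, and the lever was thrown past centre. The catch snapped at about 3.3 N, and I stopped pressing at 6.8 N with the lever firm on its stop. The judge returned no verdict, so the closure rests on the force readings and a final image showing the lever at about -0.28 rad. I did not separately check that the other things on the breadboard stayed put.

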